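# Load and focus the model-shop laser engraver

## Task

Set the laser engraver up for the next batch: take the loose lid off the stock tub and lay it flat on the table beside the tub, lug side up, then put every wooden block from the tub flat into a nest of the hardboard jig on the engraver's bed, one of them in the nest under the focus lever's foot. When they are all loaded, press the focus lever on the head down level, wind the handwheel clockwise until the lever's foot just touches the block below it, and fold the lever back up, leaving the head at that height. Do not disturb the other things on the table.

Things in the scene. Friction and masses are not known exactly. Their poses are not given: they have to be found in the camera images.
- engraver: Fixed laser engraver. Origin: centre of its 410 x 360 mm footprint on the table; y points from front rail to rear, x along the gantry beam, z up. Side rails 40 mm high at x = +-190 mm, front rail 28 mm high at y = -160. Beam (top at 145) at y = 65 to 105. Head in front of it: x = -71 to -15, front face at y = -9 mm, top up to 172 mm, nozzle 50 to 78 mm over the table.
- nest0 (a point): Centre of the floor of jig nest 0, 16 mm above the table: opening 36 x 96 mm, long along the engraver's y, in the 4 mm hardboard jig; nests 62 mm apart in x. A block has 3 mm play, stands 12 mm proud.
- nest1 (a point): Centre of the floor of jig nest 1, 16 mm above the table: opening 36 x 96 mm, long along the engraver's y, in the 4 mm hardboard jig; nests 62 mm apart in x. A block has 3 mm play, stands 12 mm proud. The head overhangs its rear end: hold the block towards its front (-y) end and slide it in low from the front.
- nest2 (a point): Centre of the floor of jig nest 2, 16 mm above the table: opening 36 x 96 mm, long along the engraver's y, in the 4 mm hardboard jig; nests 62 mm apart in x. A block has 3 mm play, stands 12 mm proud. The lever's foot lands 30 mm behind (+y) its centre. The head is close: hold the block 25 mm in front (-y) of its middle, slide it in low from the front.
- nest3 (a point): Centre of the floor of jig nest 3, 16 mm above the table: opening 36 x 96 mm, long along the engraver's y, in the 4 mm hardboard jig; nests 62 mm apart in x. A block has 3 mm play, stands 12 mm proud.
- lever (a joint): Focus lever angle, rad: 0 = level on its lower stop, foot straight down; grows as the handle end rises, upper stop 0.80. Folded up = above 0.55; starts at 0.6 to 0.78. Stays where left (stiff: about 0.6 N at the handle, no spring). If the head is wound too far the block pushes the foot up and this grows again, 0.02 rad per mm.
- lever_grip (a point): Centre of the lever's finger paddle: black plate 34 mm long, 16 high, 8 thick (along engraver y), free on both faces; pinch it across its thickness from above and follow the arc, or push. 90 mm from the pivot, to engraver +x when level. The pivot (axis along y) is at engraver x = -19 mm, y = -16 mm, height 95 mm minus joint head.
- foot_tip (a point): Lowest point of the lever's round steel foot (10 mm dia): 50 mm along the lever from its pivot and, with the lever level, 33 mm below the pivot. It must come to the top of the block seated in nest 2 (32 mm above the table).
- head (a joint): How far the head has been wound down from its top, m, 0 to 0.040; driven only by the handwheel, 8 mm a turn. Starts at 3 to 13 mm. The level lever's foot touches a seated block at 30 mm.
- handwheel (a joint): Handwheel angle, rad, grows clockwise seen from above, which lowers the head 8 mm a turn (0.00127 m/rad). Starts at 2.4 to 10.2. Light (0.03 N m), stays where left. Black disc, 68 mm dia, vertical axis at engraver x = -43, y = 30 mm, on top of the head's slide, upper face 220 mm above the table.
- crank_knob (a point): Middle of the handwheel's crank knob: upright, freely spinning steel pin, 13 mm dia, 28 mm high, 26 mm from the wheel's axis; this point is 18 mm above the disc, 238 mm above the table. Pinch it and carry it round in a circle.
- tub: Fixed clear plastic stock tub 270 (x) x 130 (y) x 42 mm high, walls 4 mm. Origin: centre of its underside. Floor at 4 mm; on it a 4 mm grey foam insert with four 34 x 94 mm cut-outs in a row along x, 58 mm apart, long side along y, in which the blocks lie (2 mm play).
- lid: Loose grey lid 278 x 138 x 4 mm, about 150 g. Origin: centre of the plate's underside, which rests on the tub's rim (42 mm); z up. A 5 mm lip below sits inside the walls with 2 to 3 mm play; on the table the origin is 5 mm up. Lug: upright rib on top, centred 55 mm from the middle towards -y, 70 mm long in x, 12 thick in y, top 30 mm above the origin: pinch it, tip that edge up, lift off.
- block0: Plain light wooden block 30 (x) x 90 (y) x 16 (z) mm, about 30 g. Origin: centre of its underside. Either flat face may be up, either end to the rear. Two to four of the four blocks are present (absent: None).
- block1: Plain light wooden block 30 (x) x 90 (y) x 16 (z) mm, about 30 g. Origin: centre of its underside. Either flat face may be up, either end to the rear. Two to four of the four blocks are present (absent: None).
- block2: Plain light wooden block 30 (x) x 90 (y) x 16 (z) mm, about 30 g. Origin: centre of its underside. Either flat face may be up, either end to the rear. Two to four of the four blocks are present (absent: None).
- block3: Plain light wooden block 30 (x) x 90 (y) x 16 (z) mm, about 30 g. Origin: centre of its underside. Either flat face may be up, either end to the rear. Two to four of the four blocks are present (absent: None).
- pencil_cup: Bystander, loose: pencil cup. Leave it where it is.
- mass_a: Bystander, loose: tall white massing block. Leave it where it is.
- mass_b: Bystander, loose: low white massing block. Leave it where it is.
- mass_c: Bystander, loose: small white massing block. Leave it where it is.
- glue_jar: Bystander, loose: glue jar. Leave it where it is.

How it is judged:
By the outcome, as a careful person would: the job done as asked, in the order asked, and still so for the second after the job is handed in, with the robot touching nothing.
Of block0, block1, block2, block3 only 2 to 4 are there at a start; the rules pass over those that are not, and their reading is None.
At some moment in a run one of block0, block1, block2, block3 may be knocked a few centimetres aside while the robot is not near it.
Once in a run the grip may slacken for a moment while it holds something.
It also fails if it takes over 210 s, if anything falls off the work surface, if the arm or the gripper's body presses on something with over 40 N, if the wrist force passes 120 N, or if a joint passes its speed limit or range.

## Robot

A 7-joint arm with a two-finger parallel gripper is mounted at the origin on the work surface. World frame = base frame: x ahead of the robot, y to its left, z up, the work surface at z = 0. Lengths are in m, angles in rad, forces in N, time in s.
With the tool pointing down it reaches from about 0.4 to 0.9 m from the base axis. Payload 5.5 kg.
Tool frame: the origin (TCP) lies at the very end of the fingers, on their centre line; the grasp point (between the pads) lies ctrl.hold_point_z behind it (ctrl.hold_point_z is the distance from the TCP to the grasp point, in m); z points along the fingers, y is the line along which they close (so a half turn about z gives the same grasp; the last joint's range is limited). The gripper opens to 92 mm and grips with 3 to 60 N. Pads are 19 mm wide; open, the fingers measure 130 mm over their backs; the gripper's body (75 mm by 190 mm) begins 47 mm behind the grasp point.
Start: joints at [1.582, 0.501, -0.427, 1.55, 0.221, 1.138, -0.21], TCP at [0.162, -0.629, 0.227] pointing down, gripper open.
Joint ranges: [-2.88, 2.88], [-0.31, 2.03], [-1.54, 1.56], [0.2, 2.42], [-1.41, 4.55], [0.19, 2.02], [-2.57, 2.57]. Speed limits (rad/s): [2.57, 2.57, 3.14, 3.14, 3.14, 3.14, 3.14].

## Interface

Orientations are given as [roll, pitch, yaw] about the fixed x, y, z axes, in that order (R = Rz(yaw) Ry(pitch) Rx(roll)).
In Python, from station import ctrl, cams, outline_of gives the robot as it stands. The module is installed in compiled form; this text tells all that it offers.
- The arm moves only by the tool move_arm, never from a script. Its argument "targets" is text: rows parted by semicolons, each of 6 numbers parted by spaces: the shift along the tool's x, y, z normalised to -1 to 1, where 1 is 500 mm, then the turn, a rotation vector about the tool's x, y, z normalised to -1 to 1, where 1 is 4 degrees. A call has 1 to 8 rows; each row shifts and turns the commanded pose from where the row before left it, along the tool's axes as they then stand; what a row does not reach is not made up. A row lasts 1/12 s, in which the tool goes at most 41.7 mm and 7.16 degrees, less where a joint would pass 70% of its speed; a pose out of reach is approached as far as the arm can. A call with a number of a shift or a turn outside -1 to 1 is refused whole. A call with a gripper value outside its range is refused whole. "gripper" is the closure, from -1 (fully open) to 1 (shut), set as the call begins (left out, the last holds). The fingers move at their own pace and stop on an object; "newtons" is the grip in N (left out, the last holds). Time passes only in rows, so rows that do not move let the fingers close. It gives the time, the measured TCP pose, the force, the opening and the grip force at its end, in the units of the state.
- ctrl.read_state(): the state, without advancing time (a new reading comes with each control period).
- cams.read_camera(name): name is "side" or "top" or "wrist"; returns the picture (420x560x3 uint8, red, green, blue); there is no depth.
- cams.camera_model(name): a dict with "intrinsics" (3x3 intrinsics, pixels), "distortion" ([k1, k2, p1, p2, k3] as OpenCV has them; the pictures are not rectified), "eye" and "rotation" of the camera in the world; the wrist camera has in their place "hand_eye" (4x4, takes a point from camera to tool coordinates, whose origin is the TCP and whose axes are the flange's). Camera axes: x right, y down, z forward; pixel columns grow to the right and rows downward; lengths in m; the calibration is good to about 2 mm. A picture is of the moment at which its call begins: read the wrist's pose just before it. camera_model takes no time and is no camera call.
- ctrl.finish_job(): hands the job in; it is judged then, once.
Trained networks look in the newest picture that a camera, given by its name, has taken for a name from the list of things; names that differ only in an ending like _2 or _b are one class to them, and where a whole thing is asked for, a point or a joint stands for the part that bears it (a point fixed in the world has none). Each returns a list of dicts, best first, with "confidence" (0 to 1); they miss things now and then, are a little off and sometimes report something else, mostly with a low value. They report only what shows in the picture. A call takes as long as a camera call.
- outline_of(camera, thing): "mask" (420x560 bool, what is visible of it) and "location" ([column, row] in pixels, amid what is visible of it).
The state is a dict: "time_s": time; "joints": joint angles; "qd": joint speeds; "effort": joint torques, N m; "position": TCP position; "tool_rot": TCP orientation; "contact_force": force on the tool from outside, world axes, zero at the start; "torque": the same for the moment, N m; "grip_width": opening from 0.0 (shut) to 1.0 (fully open); "gripper_force": force on a finger pad.
Only numpy, scipy, OpenCV 4.12 (cv2) and the standard library are available. Lean on these libraries where they do the work, as an engineer would, in place of code of your own. Each camera call takes 0.05 s, during which the arm holds its last target. There are 200 camera calls.

## Working session

There is one attempt and no reset: what is moved stays moved. The work goes in short steps, Python scripts to look and compute and a tool call to move; the robot and the scene stay as the last step left them, time stands still between calls to the robot, and variables do not carry over. Pictures are saved under pics/ and viewed, at most 14 in all, crops included, and the job is handed in when it is done.

Besides the shell and the picture viewer there is one more tool, called after "Call:" as name(argument=value, ...) on one line, values as JSON. move_arm: Moves the arm, as the interface text tells. Its arguments: {"type":"object","properties":{"targets":{"type":"string"},"gripper":{"type":"number"},"newtons":{"type":"number"}},"required":["targets"]}

```bash
ls; mkdir -p pics; cat > h.py <<'E'
import numpy as np, cv2
from scipy.spatial.transform import Rotation as R
from station import ctrl, cams, outline_of
def snap(c,f=None):
    s=ctrl.read_state(); im=cams.read_camera(c)
    if f: cv2.imwrite('pics/'+f,im[:,:,::-1])
    return im,s
def cam(c,s=None):
    m=cams.camera_model(c); K=np.array(m['intrinsics']);d=np.array(m['distortion'],float)
    if c=='wrist':
        s=s or ctrl.read_state(); T=np.eye(4); T[:3,:3]=R.from_euler('xyz',s['tool_rot']).as_matrix(); T[:3,3]=s['position']
        T=T@np.array(m['hand_eye']); return K,d,T[:3,3],T[:3,:3]
    return K,d,np.array(m['eye']),np.array(m['rotation'])
def ray(c,px,s=None):
    K,d,e,Rm=cam(c,s); p=cv2.undistortPoints(np.array(px,float).reshape(-1,1,2),K,d).reshape(-1,2)
    return e,(np.c_[p,np.ones(len(p))])@Rm.T
def at_z(c,px,z,s=None):
    e,v=ray(c,px,s); return e+v*((z-e[2])/v[:,2])[:,None]
def proj(c,P,s=None):
    K,d,e,Rm=cam(c,s); q=(np.array(P,float).reshape(-1,3)-e)@Rm
    return cv2.projectPoints(q.reshape(-1,1,3),np.zeros(3),np.zeros(3),K,d)[0].reshape(-1,2)
E
python3 - <<'E'
from h import *
a,s=snap('top','top0.png');b,_=snap('side','side0.png')
print(s, ctrl.hold_point_z)
for c in('top','side'):
    K,d,e,Rm=cam(c);print(c,K[0,0],d,e,Rm.round(3).tolist())
print(cams.camera_model('wrist'))
for n in['engraver','tub','lid','lever','handwheel','crank_knob','pencil_cup','mass_a','glue_jar']:
    for c in('top','side'):
        print(n,c,[(round(o['confidence'],2),np.round(o['location']).tolist(),int(o['mask'].sum())) for o in outline_of(c,n)[:3]])
E
```

```text
pics
{'time_s': 0.0, 'joints': array([ 1.58221186,  0.5018753 , -0.42676729,  1.55145992,  0.22077763,
        1.13831711, -0.21031478]), 'qd': array([-0.0001082 ,  0.00033788,  0.00040696,  0.00045196, -0.00034282,
       -0.00108618, -0.00052414]), 'effort': array([ 3.60339409e-04, -5.66593051e+01, -5.81554592e+00, -2.79108542e+01,
       -6.84332172e-02,  3.10647406e-02,  1.86860711e-04]), 'position': array([ 0.16170649, -0.62882129,  0.22565491]), 'tool_rot': array([-3.13958536e+00, -7.72777870e-05,  2.51796079e-01]), 'contact_force': array([ 0.01316052,  0.21935529, -0.109121  ]), 'torque': array([-0.02804955,  0.04640635, -0.09817722]), 'gripper_force': 0.0, 'grip_width': 1.0000341822472885} 0.0188
top 476.51774873674344 [-0.17178988  0.          0.          0.          0.        ] [0.54843236 0.02120149 1.01194022] [-3.108, 0.013, -1.555]
side 520.287743117445 [-0.05829471  0.          0.          0.          0.        ] [ 0.34637444 -0.81857487  0.92724822] [-2.29, 0.012, -0.296]
{'intrinsics': array([[311.25575517,   0.        , 278.1667933 ],
       [  0.        , 311.25575
[... 965 characters left out ...]
 116.0], 764)]
lever side [(0.63, [255.0, 174.0], 210), (0.32, [385.0, 289.0], 1015)]
handwheel top [(0.56, [139.0, 241.0], 1290)]
handwheel side [(0.78, [221.0, 141.0], 393)]
crank_knob top [(0.4, [139.0, 250.0], 95)]
crank_knob side [(0.45, [212.0, 135.0], 49), (0.23, [215.0, 283.0], 591)]
pencil_cup top [(0.7, [347.0, 106.0], 1231), (0.31, [179.0, 201.0], 300)]
pencil_cup side [(0.78, [375.0, 262.0], 1020)]
mass_a top [(0.97, [304.0, 286.0], 455), (0.59, [306.0, 221.0], 514), (0.56, [382.0, 116.0], 797)]
mass_a side [(0.93, [384.0, 290.0], 1021), (0.62, [271.0, 275.0], 619), (0.56, [214.0, 283.0], 531)]
glue_jar top [(0.75, [304.0, 114.0], 599)]
glue_jar side [(0.83, [355.0, 246.0], 613)]
```

```bash
sed -i "s/return K,d,np.array(m\['eye'\]),np.array(m\['rotation'\])/return K,d,np.array(m['eye']),R.from_euler('xyz',m['rotation']).as_matrix()/" h.py; python3 - <<'E'
from h import *
print(cam('top')[3].round(2).tolist(),proj('top',[0,0,0]),proj('side',[.5,0,0]))
E
```

```text
[[0.02, -1.0, 0.03], [-1.0, -0.02, 0.01], [-0.01, -0.03, -1.0]] [[286.48393852 467.78076156]] [[246.55101456 275.1625612 ]]
```

View pics/top0.png

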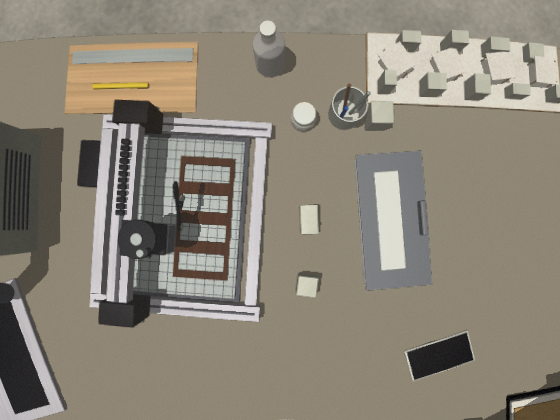

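View pics/side0.png

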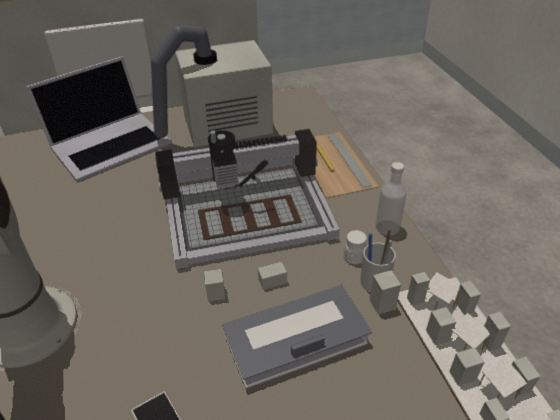

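```bash
cat >> h.py <<'E'
def rows(p,yaw,s=None,tilt=None,start=None):
    "print total shift (norm. units, current tool axes) and turn to reach TCP pose p with tool down and given yaw"
    s=s or ctrl.read_state(); p0=np.array(s['position']);R0=R.from_euler('xyz',s['tool_rot'])
    if start is not None: p0=np.array(start[0]);R0=start[1]
    Rt=R.from_euler('xyz',[np.pi,0,yaw]) if tilt is None else tilt
    d=R0.inv().apply(np.array(p)-p0); w=(R0.inv()*Rt).as_rotvec()
    n=int(np.ceil(max(np.linalg.norm(d)/.0400,np.rad2deg(np.linalg.norm(w))/3.9,1)))
    print('n',n,'shift/row',(d/.5/n).round(4),'turn/row',(np.rad2deg(w)/4/n).round(3),'total shift',(d/.5).round(4),'total turn',(np.rad2deg(w)/4).round(3))
def fit2(c,px,model,s=None,x0=(0.5,0,0)):
    "fit x,y,yaw of model points (with world z) to pixels"
    from scipy.optimize import least_squares
    M=np.array(model,float)
    def W(q):
        c_,s_=np.cos(q[2]),np.sin(q[2]); return np.c_[q[0]+c_*M[:,0]-s_*M[:,1],q[1]+s_*M[:,0]+c_*M[:,1],M[:,2]]
    r=least_squares(lambda q:(proj(c,W(q),s)-px).ravel(),x0); return r.x,r.fun.reshape(-1,2)
E
python3 - <<'E'
from h import *
q,f=fit2('top',np.array([[357,155],[421,151],[432,284],[367,290]]),[[.139,.069,.046],[.139,-.069,.046],[-.139,-.069,.046],[-.139,.069,.046]])
print('lid',q,f.round(1).tolist())
q,f=fit2('top',np.array([[271,123],[260,320],[103,116],[91,307]]),[[.21,-.18,.034],[-.21,-.18,.034],[.21,.18,.04],[-.21,.18,.04]])
print('eng',q,f.round(1).tolist())
rows([.5,-.16,.33],0)
E
```

```text
lid [ 0.55362133 -0.21136507  0.09006623] [[-0.8, -0.3], [0.8, -0.8], [0.4, 0.6], [-0.4, 0.5]]
eng [ 0.55429502  0.23275092 -0.03969816] [[0.5, -2.9], [0.1, 2.8], [-0.2, -3.3], [-0.6, 3.3]]
n 15 shift/row [ 0.0592 -0.0494 -0.0138] turn/row [-0.    0.    0.24] total shift [ 0.8887 -0.7409 -0.2065] total turn [-0.     0.     3.606]
```

Call:
move_arm(targets="0.059 -0.049 -0.014 0 0 0.24;0.059 -0.049 -0.014 0 0 0.24;0.059 -0.049 -0.014 0 0 0.24;0.059 -0.049 -0.014 0 0 0.24;0.059 -0.049 -0.014 0 0 0.24;0.059 -0.049 -0.014 0 0 0.24;0.059 -0.049 -0.014 0 0 0.24;0.059 -0.049 -0.014 0 0 0.24", gripper=-1)

```text
time_s: 1.67
position: [0.3567, -0.3904, 0.2834]
tool_rot: [3.141, 0.0, 0.117]
contact_force: [0.9, -1.2, -0.5]
grip_width: 1.003
gripper_force: 0.0
```

Call:
move_arm(targets="0.059 -0.049 -0.014 0 0 0.24;0.059 -0.049 -0.014 0 0 0.24;0.059 -0.049 -0.014 0 0 0.24;0.059 -0.049 -0.014 0 0 0.24;0.059 -0.049 -0.014 0 0 0.24;0.059 -0.049 -0.014 0 0 0.24;0.059 -0.049 -0.014 0 0 0.24;0 0 0 0 0 0")

```text
time_s: 2.33
position: [0.5562, -0.1982, 0.3338]
tool_rot: [-3.138, -0.007, 0.011]
contact_force: [1.2, 2.0, 0.0]
grip_width: 0.997
gripper_force: 0.0
```

```bash
python3 - <<'E'
from h import *
im,s=snap('wrist','w1.png');print(s['position'],s['tool_rot'],s['joints'])
print(proj('wrist',[[.554,-.211,.046],[0.559,-.266,.072]],s))
for o in outline_of('wrist','lid'): print(o['confidence'],o['location'],o['mask'].sum())
E
```

```text
[ 0.55621717 -0.19821522  0.33378665] [-3.13769291 -0.0066888   0.01110359] [ 0.82386512  0.34267563 -0.67709083  1.56977958  0.21493593  1.30068433
 -1.44080375]
[[287.62175697 178.67388314]
 [328.59580325 178.60243464]]
0.79 [286.6, 166.4] 18160
```

View pics/w1.png

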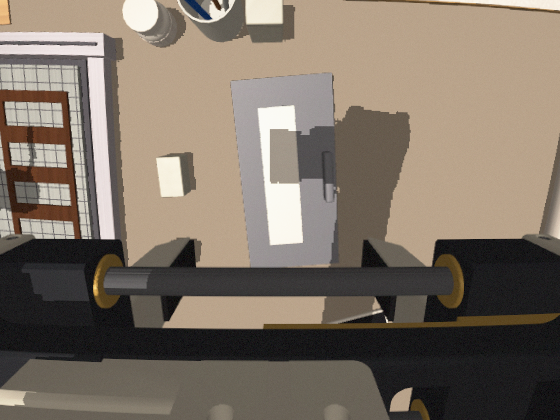

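```bash
python3 - <<'E'
from h import *
im,s=snap('wrist')
# compare old/new pose
print(s['position'],s['tool_rot'])
q,f=fit2('wrist',np.array([[231.5,81],[332,73],[338.5,264]]),[[.139,.069,.046],[.139,-.069,.046],[-.139,-.069,.046]],s)
print('lid',q,f.round(1).tolist())
c,sn=np.cos(q[2]),np.sin(q[2])
lug=[q[0]+.055*sn,q[1]-.055*c]; print('lug',lug)
print(proj('wrist',[[lug[0]+c*a-sn*b,lug[1]+sn*a+c*b,.072] for a in(-.035,.035) for b in(-.006,.006)],s))
print('top',proj('top',[[lug[0]+c*a-sn*b,lug[1]+sn*a+c*b,.072] for a in(-.035,.035) for b in(-.006,.006)],s))
# eng
rows([lug[0],lug[1],.12],q[2])
E
```

```text
[ 0.55150095 -0.20467987  0.33199284] [-3.14101084e+00 -9.15336818e-04  5.44576980e-03]
lid [ 0.54723381 -0.21962246  0.08061308] [[-1.2, -0.1], [1.1, -0.1], [0.1, 0.3]]
lug [np.float64(0.5516627284511745), np.float64(-0.2744438515705297)]
[[334.7062745  203.97750843]
 [326.06497159 204.59897737]
 [333.15401045 153.04394901]
 [324.15442552 153.68961416]]
top [[432.89189457 238.48793296]
 [427.1130731  238.92235051]
 [430.48326222 203.61091793]
 [424.70576782 203.99822927]]
n 6 shift/row [0.0005 0.0225 0.0705] turn/row [ 0.     0.001 -0.188] total shift [0.0029 0.1352 0.4231] total turn [ 0.003  0.007 -1.125]
```

```bash
python3 - <<'E'
from h import *
s=dict(position=[.55621717,-.19821522,.33378665],tool_rot=[-3.13769291,-.0066888,.01110359])
q,f=fit2('wrist',np.array([[231.5,81],[332,73],[338.5,264]]),[[.139,.069,.046],[.139,-.069,.046],[-.139,-.069,.046]],s)
print('lid old',q,f.round(1).tolist())
im,s=snap('wrist','w2.png');print(s['position'],s['tool_rot'])
o=outline_of('wrist','lid')[0]; m=o['mask'].astype(np.uint8)
ct=max(cv2.findContours(m,0,2)[0],key=cv2.contourArea); print(cv2.approxPolyDP(ct,6,True).reshape(-1,2).tolist())
cv2.imwrite('pics/w2z.png',cv2.resize(im[40:300,200:380,::-1],None,fx=2.2,fy=2.2,interpolation=cv2.INTER_CUBIC))
E
```

```text
lid old [ 0.55391738 -0.21221479  0.08597418] [[-0.8, 0.0], [0.8, 0.1], [0.0, -0.0]]
[ 0.55016688 -0.20677697  0.33151798] [3.14137714e+00 5.10773717e-04 2.05031419e-03]
[[321, 66], [222, 75], [248, 265], [333, 255]]
```

View pics/w2z.png

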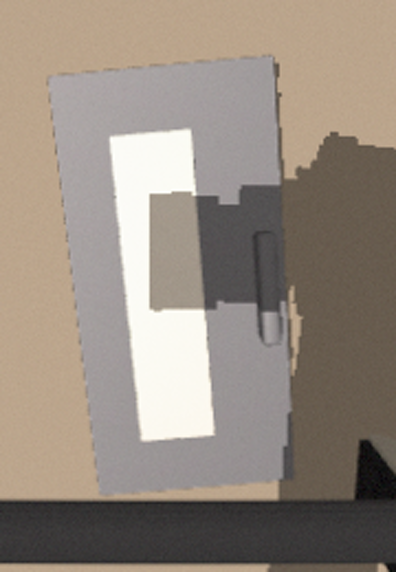

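```bash
python3 - <<'E'
from h import *
rows([.5585,-.2666,.12],.088)
E
```

```text
n 6 shift/row [0.0033 0.0193 0.0704] turn/row [ 0.002  0.003 -0.214] total shift [0.0197 0.1155 0.4226] total turn [ 0.009  0.019 -1.284]
```

Call:
move_arm(targets="0.0033 0.0193 0.07 0 0 -0.21;0.0033 0.0193 0.07 0 0 -0.21;0.0033 0.0193 0.07 0 0 -0.21;0.0033 0.0193 0.07 0 0 -0.21;0.0033 0.0193 0.07 0 0 -0.21;0.0033 0.0193 0.07 0 0 -0.21;0 0 0 0 0 0;0 0 0 0 0 0")

```text
time_s: 3.25
position: [0.5593, -0.2659, 0.1197]
tool_rot: [-3.139, 0.005, 0.085]
contact_force: [-0.0, 0.1, 0.2]
grip_width: 0.999
gripper_force: 0.0
```

```bash
python3 - <<'E'
from h import *
im,s=snap('wrist','w3.png');print(s['position'],s['tool_rot'])
c,sn=np.cos(.088),np.sin(.088)
print(proj('wrist',[[.5585+c*a-sn*b,-.2666+sn*a+c*b,.072] for a in(-.035,.035) for b in(-.006,.006)],s))
rows([.5585,-.2666,.051],.088)
E
```

```text
[ 0.55925436 -0.26591745  0.11970274] [-3.13913826  0.00480331  0.08455893]
[[287.41222227 275.92109518]
 [270.88606232 275.94691487]
 [287.99017035 180.56556064]
 [269.9628186  180.60427489]]
n 2 shift/row [-0.0032  0.0011  0.0713] turn/row [-0.004  0.003 -0.014] total shift [-0.0063  0.0021  0.1425] total turn [-0.008  0.005 -0.028]
```

View pics/w3.png

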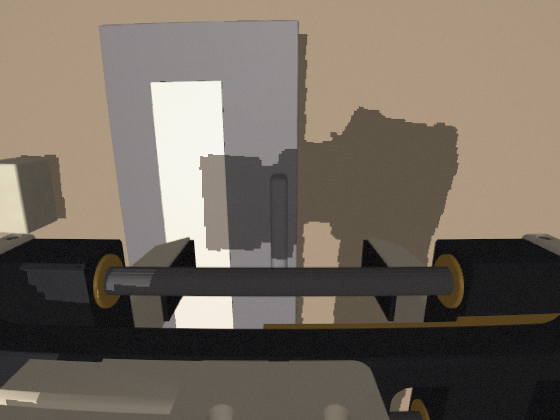

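Call:
move_arm(targets="-0.003 0.001 0.05 0 0 0;0 0 0.05 0 0 0;0 0 0.03 0 0 0;0 0 0.0125 0 0 0;0 0 0 0 0 0;0 0 0 0 0 0")

```text
time_s: 3.8
position: [0.5618, -0.2652, 0.0521]
tool_rot: [3.141, -0.002, 0.089]
contact_force: [0.3, -0.9, -0.1]
grip_width: 1.0
gripper_force: 0.0
```

Call:
move_arm(targets="0 0 0 0 0 0;0 0 0 0 0 0;0 0 0 0 0 0;0 0 0 0 0 0;0 0 0 0 0 0;0 0 0 0 0 0;0 0 0 0 0 0;0 0 0 0 0 0", gripper=1, newtons=50)

```text
time_s: 4.47
position: [0.5607, -0.2651, 0.0504]
tool_rot: [-3.141, 0.0, 0.088]
contact_force: [-0.2, -0.4, 0.4]
grip_width: 0.469
gripper_force: 0.0
```

Call:
move_arm(targets="0 0 -0.006 0 0 0;0 0 -0.006 0 0 0;0 0 -0.006 0 0 0;0 0 -0.006 0 0 0;0 0 -0.006 0 0 0;0 0 -0.006 0 0 0;0 0 0 0 0 0;0 0 0 0 0 0")

```text
time_s: 5.13
position: [0.5607, -0.2653, 0.0686]
tool_rot: [3.141, -0.0, 0.088]
contact_force: [-0.4, -0.8, -1.7]
grip_width: 0.117
gripper_force: 50.0
```

```bash
python3 - <<'E'
from h import *
im,s=snap('side','s1.png');print(s['position'],s['tool_rot'],s['grip_width'],s['contact_force'],s['torque'])
E
```

```text
[ 0.56074322 -0.26526832  0.06861376] [ 3.14139280e+00 -1.40709781e-04  8.83943691e-02] 0.11707775567686562 [-0.36862943 -0.77927664 -1.734863  ] [-0.07986507 -0.01279122 -0.00935185]
```

View pics/s1.png

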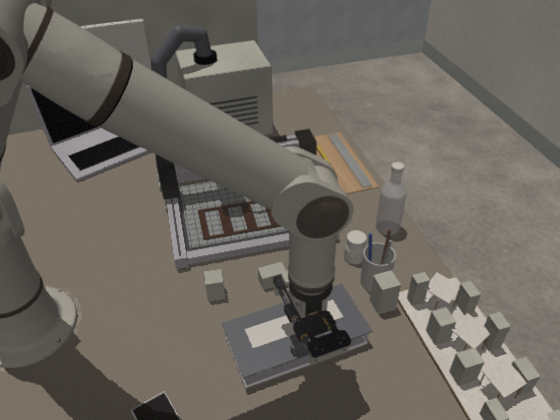

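Call:
move_arm(targets="0 0 0.006 0 0 0;0 0 0.005 0 0 0;0 0 0 0 0 0;0 0 0 0 0 0")

```text
time_s: 5.52
position: [0.5609, -0.2653, 0.0648]
tool_rot: [3.14, 0.0, 0.088]
contact_force: [-5.6, 1.6, 14.6]
grip_width: 0.124
gripper_force: 50.0
```

Call:
move_arm(targets="0 0 0 0 0 0;0 0 0 0 0 0;0 0 0 0 0 0;0 0 0.006 0 0 0;0 0 0.006 0 0 0;0 0 0.006 0 0 0;0 0 0.006 0 0 0;0 0 0 0 0 0", gripper=0.5)

```text
time_s: 6.18
position: [0.5601, -0.2649, 0.0499]
tool_rot: [-3.141, 0.001, 0.088]
contact_force: [-0.2, 0.8, -0.6]
grip_width: 0.248
gripper_force: 0.0
```

Call:
move_arm(targets="0 0 0 0 0 0;0 0 0 0 0 0;0 0 0 0 0 0;0 0 0 0 0 0;0 0 0 0 0 0;0 0 0 0 0 0;0 0 0 0 0 0;0 0 0 0 0 0", gripper=1, newtons=55)

```text
time_s: 6.85
position: [0.5608, -0.2652, 0.051]
tool_rot: [3.142, -0.0, 0.088]
contact_force: [0.8, -0.7, -1.1]
grip_width: 0.124
gripper_force: 55.0
```

Call:
move_arm(targets="0 0 0 0 0 0;0 0 -0.006 0 0 0;0 0 -0.006 0 0 0;0 0 -0.006 0 0 0;0 0 -0.01 0 0 0;0 0 -0.01 0 0 0;0 0 -0.01 0 0 0;0 0 0 0 0 0")

```text
time_s: 7.52
position: [0.5617, -0.2655, 0.0765]
tool_rot: [3.14, -0.002, 0.088]
contact_force: [-0.2, -0.2, -1.3]
grip_width: 0.126
gripper_force: 55.0
```

```bash
python3 - <<'E'
from h import *
im,s=snap('side','s2.png');print(s['position'],s['tool_rot'],s['grip_width'],s['contact_force'],s['torque'])
im,s=snap('top','t2.png')
cv2.imwrite('pics/s2z.png',np.hstack([cv2.imread('pics/s2.png')[180:420,180:460],cv2.imread('pics/t2.png')[90:330,300:]]))
E
```

```text
[ 0.56173883 -0.26546961  0.07654278] [ 3.14044895e+00 -2.02525067e-03  8.84672537e-02] 0.12593658809666372 [-0.15430217 -0.17239438 -1.34087267] [-0.04620045 -0.02582358 -0.00535482]
```

View pics/s2z.png

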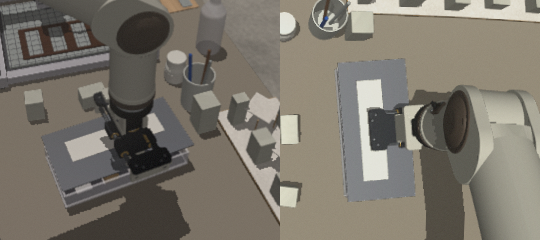

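Call:
move_arm(targets="0 0 -0.04 0 0 0;0 0 -0.04 0 0 0;0 0 -0.03 0 0 0;-0.005 0.034 0 0 0 0;-0.01 0.06 0 0 0 0;-0.01 0.06 0 0 0 0;-0.01 0.06 0 0 0 0;-0.01 0.06 0 0 0 0")

```text
time_s: 8.28
position: [0.5499, -0.4049, 0.1297]
tool_rot: [-3.142, 0.001, 0.089]
contact_force: [0.8, -0.4, -2.1]
grip_width: 0.125
gripper_force: 55.0
```

Call:
move_arm(targets="-0.005 0.04 0 0 0 0;0 0.026 0 0 0 0;0 0 0.04 0 0 0;0 0 0.05 0 0 0;0 0 0.05 0 0 0;0 0 0.04 0 0 0;0 0 0.02 0 0 0;0 0 0 0 0 0")

```text
time_s: 8.95
position: [0.5487, -0.4352, 0.0265]
tool_rot: [-3.138, 0.004, 0.089]
contact_force: [-0.5, 1.0, -1.6]
grip_width: 0.126
gripper_force: 55.0
```

Call:
move_arm(targets="0 0 0.01 0 0 0;0 0 0.006 0 0 0;0 0 0 0 0 0;0 0 0 0 0 0")

```text
time_s: 9.28
position: [0.5515, -0.4372, 0.0231]
tool_rot: [3.14, -0.001, 0.088]
contact_force: [-0.2, -0.1, -1.3]
grip_width: 0.129
gripper_force: 55.0
```

Call:
move_arm(targets="0 0 0.006 0 0 0;0 0 0.006 0 0 0;0 0 0.004 0 0 0;0 0 0 0 0 0;0 0 0 0 0 0")

```text
time_s: 9.7
position: [0.5509, -0.4369, 0.014]
tool_rot: [3.141, -0.0, 0.088]
contact_force: [0.4, 0.0, 0.4]
grip_width: 0.123
gripper_force: 55.0
```

Call:
move_arm(targets="0 0 0 0 0 0;0 0 0 0 0 0;0 0 0 0 0 0;0 0 0 0 0 0;0 0 -0.04 0 0 0;0 0 -0.06 0 0 0;0 0 -0.08 0 0 0;0 0 -0.08 0 0 0", gripper=0.2)

```text
time_s: 10.37
position: [0.55, -0.436, 0.1443]
tool_rot: [-3.14, 0.002, 0.089]
contact_force: [0.8, -0.7, -0.1]
grip_width: 0.401
gripper_force: 0.0
```

Call:
move_arm(targets="0.01 -0.075 -0.02 0 0 0;0.01 -0.075 -0.02 0 0 0;0.01 -0.075 -0.02 0 0 0;0.01 -0.075 -0.02 0 0 0;0.01 -0.075 -0.02 0 0 0;0 -0.05 0 0 0 0;0 0 0 0 0 0;0 0 0 0 0 0")

```text
time_s: 11.03
position: [0.5575, -0.2207, 0.1947]
tool_rot: [3.141, -0.001, 0.093]
contact_force: [0.4, -0.6, -0.4]
grip_width: 0.4
gripper_force: 0.0
```

Call:
move_arm(targets="0 0 0 0 0 0;0 0 0 0 0 0")

```text
time_s: 11.2
position: [0.5566, -0.2249, 0.1937]
tool_rot: [3.141, 0.001, 0.086]
contact_force: [0.9, -0.6, -0.5]
grip_width: 0.403
gripper_force: 0.0
```

```bash
python3 - <<'E'
from h import *
im,s=snap('wrist','w4.png');print(repr(s['position']),repr(s['tool_rot']),s['joints'])
for o in outline_of('wrist','block0'):
    m=o['mask'].astype(np.uint8);ct=max(cv2.findContours(m,0,2)[0],key=cv2.contourArea);print(o['confidence'],o['location'],m.sum(),cv2.minAreaRect(ct))
im,s=snap('top','t4.png')
E
```

```text
array([ 0.55658024, -0.22492701,  0.19365572]) array([3.14091178e+00, 5.37438277e-04, 8.57930814e-02]) [ 0.82062093  0.48890966 -0.6402698   1.70753827  0.32934159  1.05514543
 -1.41319579]
0.95 [261.9, 108.4] 2630 ((262.0, 109.5), (29.0, 88.0), 90.0)
0.83 [265.3, 214.4] 2236 ((266.13714599609375, 215.7216796875), (28.218612670898438, 80.22819519042969), 88.83085632324219)
```

View pics/w4.png

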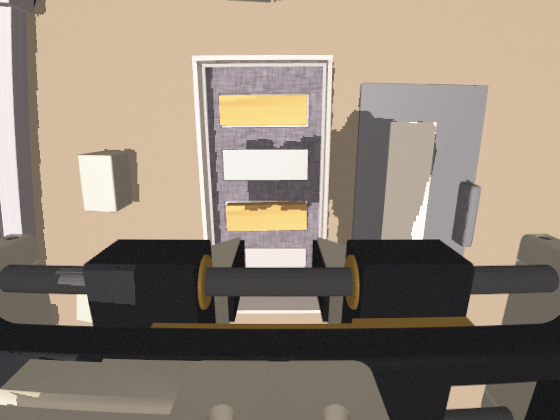

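```bash
python3 - <<'E'
from h import *
s=dict(position=[.55658024,-.22492701,.19365572],tool_rot=[3.14091178,5.37438277e-04,8.57930814e-02])
print(at_z('wrist',[[262,109],[266.1,215.7],[220,109],[308,109],[227,216],[307,215]],.020,s))
tub=np.array([.5537,-.2118]);y=.088
for x in(.087,.029,-.029,-.087): print(tub+x*np.array([np.cos(y),np.sin(y)]), proj('wrist',[*(tub+x*np.array([np.cos(y),np.sin(y)])),.02],s))
E
```

```text
[[ 0.64133255 -0.20133929  0.02      ]
 [ 0.52875281 -0.21426355  0.02      ]
 [ 0.63779101 -0.15856705  0.02      ]
 [ 0.64543779 -0.2480826   0.02      ]
 [ 0.52465493 -0.17106757  0.02      ]
 [ 0.53345854 -0.25932152  0.02      ]]
[ 0.64036335 -0.20415388] [[264.67838041 110.22419565]]
[ 0.58258778 -0.20925129] [[265.29512648 166.89522798]]
[ 0.52481222 -0.21434871] [[265.90480277 219.09948938]]
[ 0.46703665 -0.21944612] [[266.49756991 266.90256581]]
```

Call:
move_arm(targets="0 0 -0.02 0 0 1;0 0 -0.02 0 0 1;0 0 -0.02 0 0 1;0 0 -0.02 0 0 1;0 0 0 0 0 1;0 0 0 0 0 1;0 0 0 0 0 1;0 0 0 0 0 1")

```text
time_s: 12.02
position: [0.5569, -0.2237, 0.2338]
tool_rot: [-3.142, 0.0, -0.475]
contact_force: [0.3, 0.0, -0.7]
grip_width: 0.402
gripper_force: 0.0
```

```bash
python3 - <<'E'
from h import *
s=ctrl.read_state();print(s['position'],s['tool_rot'],s['joints'])
E
```

```text
[ 0.55685493 -0.22373115  0.23379358] [-3.14151617e+00  1.74404198e-04 -4.74909375e-01] [ 0.7504678   0.42273348 -0.54113373  1.67111995  0.23757416  1.11398914
 -1.9030343 ]
```

Call:
move_arm(targets="0 0 -0.02 0 0 -1;0 0 -0.02 0 0 -1;0 0 -0.02 0 0 -1;0 0 -0.02 0 0 -1;0 0 -0.02 0 0 -1;0 0 -0.02 0 0 -1;0 0 0 0 0 -1;0 0 0 0 0 -1")

```text
time_s: 12.68
position: [0.5573, -0.2238, 0.2946]
tool_rot: [3.141, -0.001, 0.09]
contact_force: [-0.5, 0.1, 0.2]
grip_width: 0.397
gripper_force: 0.0
```

Call:
move_arm(targets="0 0 0 0 0 -1;0 0 0 0 0 -1;0 0 0 0 0 -1;0 0 0 0 0 -1;0 0 0 0 0 -1;0 0 0 0 0 -1;0 0 0 0 0 -1;0 0 0 0 0 -1")

```text
time_s: 13.35
position: [0.5568, -0.2237, 0.2937]
tool_rot: [-3.141, -0.0, 0.649]
contact_force: [-0.5, 0.4, 1.1]
grip_width: 0.398
gripper_force: 0.0
```

Call:
move_arm(targets="0 0 0 0 0 -1;0 0 0 0 0 -1;0 0 0 0 0 -1;0 0 0 0 0 -1;0 0 0 0 0 -1;0 0 0 0 0 -1;0 0 0 0 0 -1;0 0 0 0 0 -1")

```text
time_s: 14.02
position: [0.5568, -0.2238, 0.2937]
tool_rot: [-3.141, -0.0, 1.207]
contact_force: [-0.3, -0.0, -0.2]
grip_width: 0.401
gripper_force: 0.0
```

Call:
move_arm(targets="0 0 0 0 0 -1;0 0 0 0 0 -1;0 0 0 0 0 -1;0 0 0 0 0 -1;0 0 0 0 0 -1;0.05 0 0 0 0 -0.5;0.08 0 0 0 0 0;0.08 0 0 0 0 0")

```text
time_s: 14.68
position: [0.5557, -0.1186, 0.2934]
tool_rot: [-3.141, -0.001, 1.584]
contact_force: [0.3, -0.2, -0.2]
grip_width: 0.401
gripper_force: 0.0
```

Call:
move_arm(targets="0.08 0 0 0 0 0;0.08 0 0 0 0 0;0.08 0 0 0 0 0;0.08 0 0 0 0 0;0.08 0 0 0 0 0;0.08 0 0 0 0 0;0 0 0 0 0 0;0 0 0 0 0 0")

```text
time_s: 15.35
position: [0.5506, 0.126, 0.2943]
tool_rot: [3.141, -0.001, 1.596]
contact_force: [0.9, -0.7, -0.8]
grip_width: 0.395
gripper_force: 0.0
```

Call:
move_arm(targets="0 0 0 0 0 0;0 0 0 0 0 0;0 0 0 0 0 0")

```text
time_s: 15.6
position: [0.5519, 0.1199, 0.2936]
tool_rot: [-3.141, 0.001, 1.586]
contact_force: [0.5, -0.3, 0.2]
grip_width: 0.4
gripper_force: 0.0
```

```bash
python3 - <<'E'
from h import *
im,s=snap('wrist','w5.png');print(repr(s['position']),repr(s['tool_rot']),s['joints'])
cv2.imwrite('pics/w5z.png',cv2.resize(im[:300,:,::-1],None,fx=1.42,fy=1.42,interpolation=cv2.INTER_CUBIC))
E
```

```text
array([0.55188663, 0.11991965, 0.29364992]) array([-3.14114741e+00,  5.88370002e-04,  1.58590406e+00]) [ 0.53136177  0.43249765 -1.04203168  1.6763842   0.39019538  1.26055224
 -0.57768899]
```

View pics/w5z.png

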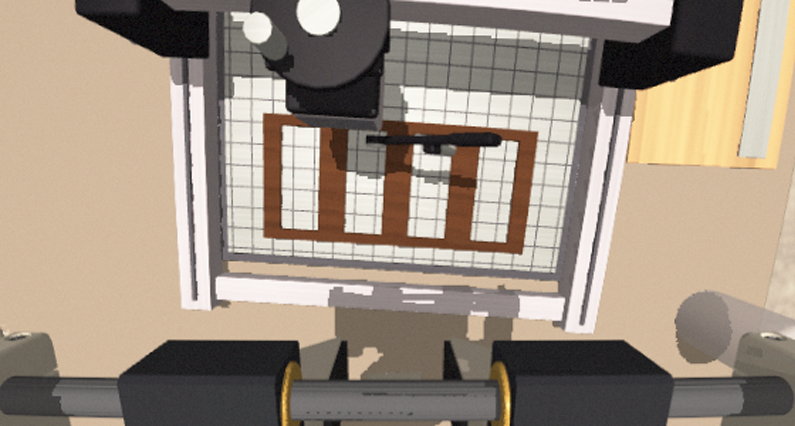

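```bash
python3 - <<'E'
from h import *
s=dict(position=[0.55188663,0.11991965,0.29364992],tool_rot=[-3.14114741,5.88370002e-04,1.58590406])
im=cv2.imread('pics/w5.png')
px=np.array([[281,230],[319,233],[344,235],[382,238],[407,238],[446,241],[471,241],[510,244],[283,125],[321,128],[518,143]],float)/1.42
g=cv2.cvtColor(im,6)
M=[];
for i in range(4): 
    for a in(-.018,.018): M.append([-.093+.062*i+a,-.094,.02])
M+= [[-.111,.002,.02],[-.075,.002,.02],[.111,.002,.02]]
q,f=fit2('wrist',px,M,s,(.55,.23,-.04));print(q,f.round(1).tolist())
# subpixel refine
p2=cv2.cornerSubPix(g,px.astype(np.float32).reshape(-1,1,2).copy(),(3,3),(-1,-1),(3,30,.01)).reshape(-1,2)
q,f=fit2('wrist',p2,M,s,(.55,.23,-.04));print(q,f.round(1).tolist())
c,sn=np.cos(q[2]),np.sin(q[2])
W=lambda x,y:(q[0]+c*x-sn*y,q[1]+sn*x+c*y)
for i in range(4): print(i,W(-.093+.062*i,-.046))
t=proj('top',[[*W(a,b),.02] for a,b in[(-.111,-.094),(.111,-.094),(-.111,.002),(.111,.002)]]);print('top',t)
print(proj('wrist',[[*W(-.043,.03),.22],[*W(-.019,-.016),.09]],s)*1.42)
E
```

```text
[ 0.5571934   0.22686304 -0.04755667] [[0.4, 0.1], [-0.5, -0.5], [0.6, -0.7], [-0.2, -1.2], [1.0, -0.0], [-0.7, -0.5], [0.3, 0.8], [-1.6, 0.4], [-0.7, 1.2], [-0.2, 0.6], [1.6, -0.2]]
[ 0.5565515   0.22853472 -0.04916667] [[-1.0, 0.6], [0.3, 0.8], [0.2, 0.6], [-0.7, -2.4], [0.3, 0.8], [0.8, 0.7], [0.6, 0.8], [-2.1, -0.7], [-0.6, -0.2], [0.7, -0.1], [1.5, -0.6]]
0 (np.float64(0.4614031304057895), np.float64(0.1871609661902186))
1 (np.float64(0.5233282072849988), np.float64(0.18411386043163158))
2 (np.float64(0.5852532841642081), np.float64(0.18106675467304456))
3 (np.float64(0.6471783610434174), np.float64(0.17801964891445754))
top [[223.36567846 271.22912048]
 [230.51627965 165.34106469]
 [178.09911607 267.84117326]
 [185.40635304 162.63896299]]
[[320.14761     23.0498588 ]
 [376.32254743 145.58504211]]
```

```bash
python3 - <<'E'
from h import *
rows([.528,-.2394,.10],1.658)
E
```

```text
n 11 shift/row [-0.0653 -0.0053  0.0353] turn/row [-0.     0.001 -0.094] total shift [-0.718  -0.0586  0.3878] total turn [-0.004  0.006 -1.03 ]
```

Call:
move_arm(targets="-0.08 -0.006 0 0 0 0;-0.08 -0.006 0 0 0 0;-0.08 -0.006 0 0 0 0;-0.08 -0.006 0 0 0 0;-0.08 -0.006 0 0 0 0;-0.08 -0.006 0 0 0 0;-0.08 -0.006 0 0 0 0;-0.08 -0.006 0.02 0 0 0", gripper=0.05)

```text
time_s: 16.32
position: [0.5336, -0.2019, 0.2857]
tool_rot: [3.139, 0.002, 1.587]
contact_force: [1.1, -0.8, 0.4]
grip_width: 0.475
gripper_force: 0.0
```

Call:
move_arm(targets="-0.078 -0.01 0.06 0 0 0;0 0 0.07 0 0 -0.5;0 0 0.07 0 0 -0.53;0 0 0.07 0 0 0;0 0 0.06 0 0 0;0 0 0 0 0 0;0 0 0 0 0 0;0 0 0 0 0 0")

```text
time_s: 16.98
position: [0.5309, -0.2318, 0.1254]
tool_rot: [3.14, 0.001, 1.66]
contact_force: [-0.1, 0.5, 0.4]
grip_width: 0.475
gripper_force: 0.0
```

```bash
python3 - <<'E'
from h import *
im,s=snap('wrist','w6.png');print(repr(s['position']),repr(s['tool_rot']))
c,sn=np.cos(.087),np.sin(.087)
print(proj('wrist',[[.526+c*a-sn*b,-.2145+sn*a+c*b,.02] for a in(-.015,.015) for b in(-.045,.045)],s))
rows([.528,-.2394,.011],1.658)
E
```

```text
array([ 0.53088816, -0.23181925,  0.12541537]) array([3.13951958e+00, 5.84604511e-04, 1.66045988e+00])
[[256.21980747 236.4332131 ]
 [254.68215168 133.35273611]
 [289.69775757 236.52187789]
 [291.11000913 133.46827845]]
n 3 shift/row [-0.0047 -0.003   0.0767] turn/row [0.015 0.007 0.012] total shift [-0.014  -0.0089  0.2301] total turn [0.046 0.021 0.037]
```

View pics/w6.png

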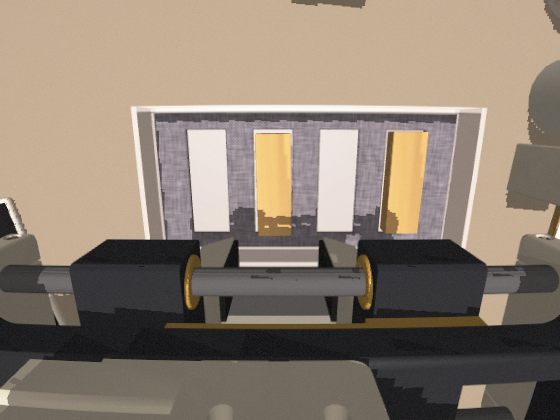

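Call:
move_arm(targets="-0.014 -0.009 0.06 0 0 0;0 0 0.06 0 0 0;0 0 0.06 0 0 0;0 0 0.03 0 0 0;0 0 0.014 0 0 0;0 0 0.006 0 0 0;0 0 0 0 0 0;0 0 0 0 0 0")

```text
time_s: 17.7
position: [0.5275, -0.2389, 0.0104]
tool_rot: [3.139, 0.001, 1.661]
contact_force: [0.1, -0.1, 1.0]
grip_width: 0.477
gripper_force: 0.0
```

Call:
move_arm(targets="0 0 0 0 0 0;0 0 0 0 0 0;0 0 0 0 0 0;0 0 0 0 0 0;0 0 0 0 0 0;0 0 0 0 0 0;0 0 0 0 0 0;0 0 0 0 0 0", gripper=1, newtons=30)

```text
time_s: 18.37
position: [0.5267, -0.239, 0.0097]
tool_rot: [3.14, 0.001, 1.661]
contact_force: [-1.8, -0.2, 6.2]
grip_width: 0.326
gripper_force: 30.0
```

Call:
move_arm(targets="0 0 -0.02 0 0 0;0 0 -0.05 0 0 0;0 0 -0.07 0 0 0;0 0 -0.07 0 0 0.5;0 0 -0.03 0 0 0.5;0 0 0 0 0 0.5;0 0 0 0 0 0.48;0 0 0 0 0 0")

```text
time_s: 19.03
position: [0.5258, -0.2389, 0.1294]
tool_rot: [3.141, 0.001, 1.521]
contact_force: [1.3, 0.7, -0.4]
grip_width: 0.323
gripper_force: 30.0
```

Call:
move_arm(targets="0 0 0 0 0 0;0 0 0 0 0 0")

```text
time_s: 19.2
position: [0.5256, -0.2385, 0.1284]
tool_rot: [-3.141, -0.0, 1.524]
contact_force: [-0.7, 0.5, -1.2]
grip_width: 0.326
gripper_force: 30.0
```

```bash
python3 - <<'E'
from h import *
s=ctrl.read_state();print(s['position'],s['tool_rot'],s['grip_width'])
rows([.579,.05,.125],1.523)
rows([.5845,.155,.042],1.523)
print(ray('top',[[309,218]])[0],at_z('top',[[309,218],[307,286],[382,116],[304,114]],.03))
E
```

```text
[ 0.52558277 -0.23847018  0.12840036] [-3.14088095e+00 -2.52742055e-04  1.52397483e+00] 0.3259841421855465
n 8 shift/row [0.0727 0.01   0.0009] turn/row [-0.001 -0.     0.002] total shift [0.5813 0.0797 0.0069] total turn [-0.01  -0.004  0.014]
n 11 shift/row [0.072  0.0074 0.0157] turn/row [-0.001 -0.     0.001] total shift [0.7915 0.081  0.1729] total turn [-0.01  -0.004  0.014]
[0.54843236 0.02120149 1.01194022] [[ 0.55504797 -0.03604696  0.03      ]
 [ 0.41481659 -0.03419675  0.03      ]
 [ 0.77132074 -0.18732247  0.03      ]
 [ 0.77181005 -0.02305186  0.03      ]]
```

Call:
move_arm(targets="0.072 0.01 0 0 0 0;0.072 0.01 0 0 0 0;0.072 0.01 0 0 0 0;0.072 0.01 0 0 0 0;0.072 0.01 0 0 0 0;0.072 0.01 0 0 0 0;0.072 0.01 0 0 0 0;0.077 0.01 0 0 0 0")

```text
time_s: 19.87
position: [0.5796, 0.0507, 0.1282]
tool_rot: [-3.141, 0.0, 1.523]
contact_force: [0.3, 0.1, 0.1]
grip_width: 0.323
gripper_force: 30.0
```

Call:
move_arm(targets="0 0 0.04 0 0 0;0 0 0.05 0 0 0;0 0 0.05 0 0 0;0 0 0.025 0 0 0;0 0 0 0 0 0;0 0 0 0 0 0")

```text
time_s: 20.37
position: [0.5793, 0.0498, 0.0458]
tool_rot: [-3.14, -0.0, 1.523]
contact_force: [-0.3, 0.2, -0.2]
grip_width: 0.322
gripper_force: 30.0
```

```bash
python3 - <<'E'
from h import *
s=ctrl.read_state();print(s['position'],s['tool_rot'],s['grip_width'])
rows([.5845,.155,.042],1.523)
im,s=snap('wrist','w7.png')
E
```

```text
[0.57928638 0.0497927  0.0458086 ] [-3.13994661e+00 -4.25565084e-04  1.52333890e+00] 0.32249159771346314
n 3 shift/row [0.0702 0.0001 0.0026] turn/row [-0.008 -0.002  0.002] total shift [0.2107 0.0004 0.0077] total turn [-0.024 -0.006  0.005]
```

View pics/w7.png

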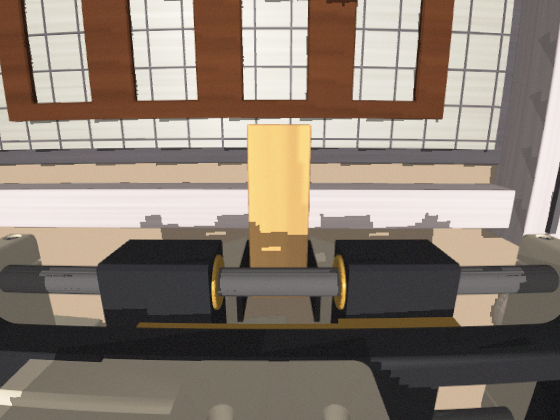

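```bash
python3 - <<'E'
from h import *
s=ctrl.read_state()
P=at_z('wrist',[[242,101],[308,101],[134,101],[196,101],[354,101],[417,101]],.02,s);print(P)
q=(.557,.2275,-.048);c,sn=np.cos(q[2]),np.sin(q[2])
for i in (2,1,3):
  for a in(-.018,.018): x=-.093+.062*i+a;y=-.094;print(i,q[0]+c*x-sn*y,q[1]+sn*x+c*y)
B=at_z('wrist',[[248,126],[311,126]],.0458-.0057+.016,s);print(B)
E
```

```text
[[0.5646337  0.13356513 0.02      ]
 [0.601872   0.13181483 0.02      ]
 [0.50285805 0.13714279 0.02      ]
 [0.53855566 0.13497091 0.02      ]
 [0.6279573  0.13076835 0.02      ]
 [0.66425586 0.12956407 0.02      ]]
2 0.5654747592835858 0.13298450679869844
2 0.6014332952455983 0.13125717027426148
1 0.5035461695712309 0.13595936414633997
1 0.5395047055332434 0.13423202762190295
3 0.6274033489959406 0.13000964945105697
3 0.6633618849579531 0.12828231292661996
[[0.57043392 0.1195331  0.0561    ]
 [0.59951239 0.11817868 0.0561    ]]
```

Call:
move_arm(targets="0.06 -0.0025 0.004 0 0 0;0.06 0 0.003 0 0 0;0.06 0 0 0 0 0;0.03 0 0 0 0 0;0.0015 0 0 0 0 0;0 0 0 0 0 0;0 0 0 0 0 0")

```text
time_s: 21.0
position: [0.5845, 0.1542, 0.0437]
tool_rot: [3.14, 0.001, 1.522]
contact_force: [0.0, -0.7, 0.0]
grip_width: 0.327
gripper_force: 30.0
```

```bash
python3 - <<'E'
from h import *
im,s=snap('wrist','w8.png');print(s['position'],s['tool_rot'],s['contact_force'])
rows([.5845,.1555,.024],1.523)
cv2.imwrite('pics/w8z.png',cv2.resize(im[:300,100:460,::-1],None,fx=1.5,fy=1.5))
E
```

```text
[0.58445754 0.1541811  0.04365426] [3.14001394e+00 8.12308287e-04 1.52209677e+00] [ 0.02689574 -0.66201012  0.04840927]
n 1 shift/row [0.004  0.     0.0387] turn/row [ 0.016  0.016 -0.027] total shift [0.004  0.     0.0387] total turn [ 0.016  0.016 -0.027]
```

View pics/w8z.png

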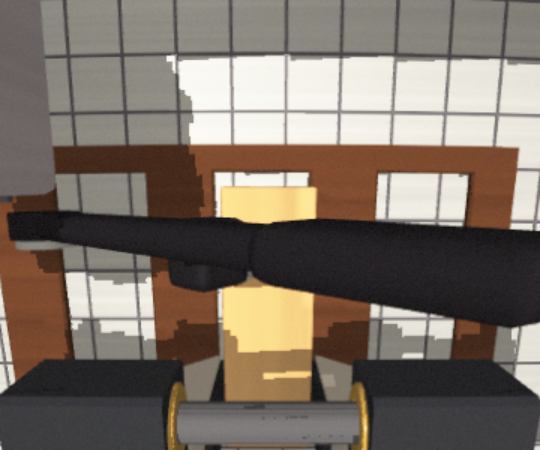

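```bash
python3 - <<'E'
from h import *
s=ctrl.read_state();print(s['position'])
print(at_z('wrist',[[242.7,114.3],[306,114.3]],.02,s),at_z('wrist',[[247.5,124.5],[311,124.5]],.054,s))
E
```

```text
[0.58437803 0.15350198 0.04332822]
[[0.56921098 0.22967679 0.02      ]
 [0.60453084 0.22794215 0.02      ]] [[0.57467558 0.22378956 0.054     ]
 [0.60364577 0.22238003 0.054     ]]
```

Call:
move_arm(targets="0.005 -0.004 0 0 0 0;0 0 0.01 0 0 0;0 0 0.01 0 0 0;0 0 0.008 0 0 0;0 0 0.006 0 0 0;0 0 0 0 0 0;0 0 0 0 0 0")

```text
time_s: 21.63
position: [0.5814, 0.1579, 0.0252]
tool_rot: [-3.141, 0.0, 1.523]
contact_force: [0.3, -0.1, -1.1]
grip_width: 0.323
gripper_force: 30.0
```

```bash
python3 - <<'E'
from h import *
im,s=snap('wrist','w9.png');print(s['position'],s['tool_rot'],s['contact_force'])
cv2.imwrite('pics/w9z.png',cv2.resize(im[:300,100:460,::-1],None,fx=1.5,fy=1.5))
E
```

```text
[0.58138989 0.15787647 0.0252464 ] [-3.14082582e+00  1.04427672e-04  1.52313036e+00] [ 0.29609626 -0.09182875 -1.0527153 ]
```

View pics/w9z.png

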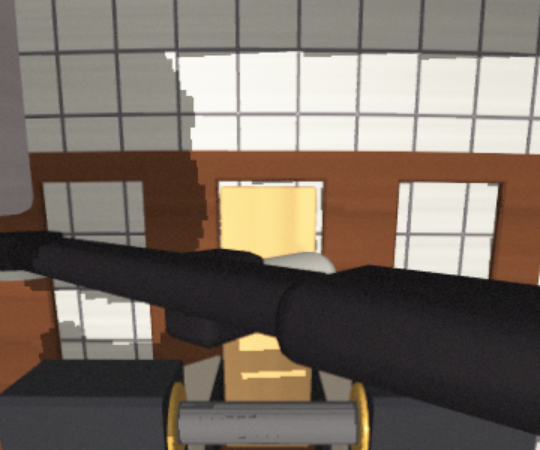

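Call:
move_arm(targets="0 0.0024 0 0 0 0;0 0 0 0 0 0;0 0 0.004 0 0 0;0 0 0.003 0 0 0;0 0 0 0 0 0;0 0 0 0 0 0")

```text
time_s: 22.18
position: [0.5827, 0.1578, 0.0221]
tool_rot: [-3.141, 0.0, 1.523]
contact_force: [-0.1, 0.5, -0.4]
grip_width: 0.322
gripper_force: 30.0
```

Call:
move_arm(targets="0 0 0.002 0 0 0;0 0 0 0 0 0;0 0 0 0 0 0;0 0 0 0 0 0")

```text
time_s: 22.52
position: [0.5829, 0.1579, 0.0217]
tool_rot: [3.141, 0.0, 1.523]
contact_force: [-2.2, -1.5, 4.7]
grip_width: 0.324
gripper_force: 30.0
```

```bash
python3 - <<'E'
from h import *
im,s=snap('wrist','w10.png');print(s['position'],s['contact_force'])
# block edges (yellow) & nest edges along row 128
h=cv2.cvtColor(im,cv2.COLOR_RGB2HSV)
for r in (120,125,130,135,140): print(r,[f'{x}:{h[r,x].tolist()}' for x in list(range(242,252))+list(range(304,320))][::3])
y=(h[:,:,0]>12)&(h[:,:,0]<28)&(h[:,:,1]>90)&(h[:,:,2]>150); y[:, :200]=0;y[:,360:]=0
for r in range(118,160,6): c=np.where(y[r])[0]; print(r,c.min() if len(c) else None,c.max() if len(c) else None)
w=(h[:,:,1]<40)&(h[:,:,2]>170)
for r in range(118,150,4): c=np.where(w[r,236:326])[0]+236; print(r,c.tolist())
E
```

```text
[0.5828802  0.15790781 0.02171275] [-2.21903075 -1.45372782  4.72313364]
120 ['242:[11, 136, 101]', '245:[13, 100, 133]', '248:[12, 98, 135]', '251:[11, 99, 142]', '306:[11, 152, 94]', '309:[10, 156, 95]', '312:[11, 154, 96]', '315:[10, 165, 113]', '318:[10, 160, 132]']
125 ['242:[18, 31, 190]', '245:[23, 8, 248]', '248:[22, 106, 250]', '251:[21, 116, 250]', '306:[22, 112, 249]', '309:[20, 111, 246]', '312:[23, 29, 140]', '315:[11, 163, 116]', '318:[10, 153, 133]']
130 ['242:[18, 30, 143]', '245:[21, 7, 250]', '248:[23, 108, 252]', '251:[23, 102, 254]', '306:[24, 99, 254]', '309:[23, 106, 253]', '312:[14, 32, 120]', '315:[10, 162, 115]', '318:[11, 156, 129]']
135 ['242:[16, 39, 151]', '245:[26, 8, 248]', '248:[22, 107, 252]', '251:[24, 102, 254]', '306:[23, 99, 254]', '309:[22, 111, 251]', '312:[16, 36, 119]', '315:[10, 162, 118]', '318:[11, 160, 131]']
140 ['242:[11, 65, 83]', '245:[26, 7, 247]', '248:[22, 110, 252]', '251:[23, 106, 253]', '306:[23, 100, 254]', '309:[22, 110, 252]', '312:[16, 34, 114]', '315:[10, 155, 110]', '318:[11, 160, 124]']
118 None None
124 249 295
130 247 310
136 247 310
142 247 310
148 247 309
154 248 309
118 []
122 [242, 243, 244, 245, 246, 247, 248, 249, 250, 251, 252, 253, 254, 257, 258, 259, 260, 261, 262, 263, 264, 275, 276, 277, 278, 279, 280, 281, 282, 283, 284, 285, 286, 287, 288, 289, 290, 291, 292, 293, 294, 296, 297, 298, 299, 300, 301, 302, 303, 304, 305, 306, 307, 308, 309, 310, 311, 312]
126 [242, 243, 244, 245, 246]
130 [243, 244, 245, 246]
134 [243, 244, 245, 246]
138 [243, 244, 245, 246]
142 [243, 244, 245, 246]
146 [243, 244, 245, 246, 311]
```

Call:
move_arm(targets="0 0 0 0 0 0;0 0 0 0 0 0;0 0 0 0 0 0;0 0 0 0 0 0;0 0 0 0 0 0;0 0 -0.01 0 0 0;-0.01 0 -0.02 0 0 0;-0.04 0 -0.01 0 0 0", gripper=0.05)

```text
time_s: 23.23
position: [0.5818, 0.1374, 0.0432]
tool_rot: [3.14, -0.004, 1.528]
contact_force: [1.0, 0.6, 0.4]
grip_width: 0.472
gripper_force: 0.0
```

Call:
move_arm(targets="-0.06 0 0 0 0 0;-0.06 0 -0.02 0 0 0;-0.06 0 -0.07 0 0 0;-0.04 0 -0.07 0 0 0;-0.04 0 -0.06 0 0 0;0 0 0 0 0 0;0 0 0 0 0 0;0 0 0 0 0 0")

```text
time_s: 23.9
position: [0.5754, 0.0057, 0.1483]
tool_rot: [3.141, 0.0, 1.523]
contact_force: [-0.3, 0.2, -0.4]
grip_width: 0.476
gripper_force: 0.0
```

```bash
python3 - <<'E'
from h import *
im,s=snap('wrist','w11.png');print(s['position'],s['tool_rot'])
for o in outline_of('wrist','block0'):
    m=o['mask'].astype(np.uint8);ct=max(cv2.findContours(m,0,2)[0],key=cv2.contourArea);print(o['confidence'],o['location'],m.sum(),cv2.minAreaRect(ct))
q=(.5575,.2275,-.048);c,sn=np.cos(q[2]),np.sin(q[2])
for i in (2,):
  for a in(-.015,.015):
   for b in(-.045,.045): x=-.093+.062*i+a;y=-.046+b;print(proj('wrist',[q[0]+c*x-sn*y,q[1]+sn*x+c*y,.032],s))
rows([.6427,-.2284,.12],1.658)
im,_=snap('top','t11.png')
for o in outline_of('top','block0'):
    m=o['mask'].astype(np.uint8);ct=max(cv2.findContours(m,0,2)[0],key=cv2.contourArea);print('top',o['confidence'],o['location'],m.sum(),cv2.minAreaRect(ct),at_z('top',[o['location']],.02))
E
```

```text
[0.57541087 0.00568302 0.14831371] [3.14102994e+00 3.10925769e-04 1.52265764e+00]
0.86 [279.1, 25.0] 1908 ((277.7962341308594, 25.262699127197266), (37.40848922729492, 51.40470504760742), 1.3322198390960693)
[[261.54122741  49.20432021]]
[[260.6010869  -74.53922309]]
[[298.5085397   49.26117593]]
[[299.87290155 -74.44283564]]
n 7 shift/row [-0.0663  0.0225  0.0077] turn/row [-0.003 -0.001 -0.273] total shift [-0.4638  0.1578  0.0538] total turn [-0.024 -0.005 -1.909]
top 0.88 [385.9, 176.1] 638 ((386.531982421875, 178.86679077148438), (14.90029239654541, 43.7912712097168), 85.03025817871094) [[ 0.64551298 -0.19758273  0.02      ]]
top 0.72 [203.7, 206.3] 578 ((204.47206115722656, 202.390869140625), (41.89326477050781, 14.3919038772583), 4.085616588592529) [[0.57598799 0.1838847  0.02      ]]
```

Call:
move_arm(targets="-0.066 0.0225 0 0 0 0;-0.066 0.0225 0 0 0 0;-0.066 0.0225 0 0 0 0;-0.066 0.0225 0 0 0 0;-0.066 0.0225 0 0 0 0;-0.066 0.0225 0 0 0 0;-0.066 0.0225 0 0 0 -0.5;0 0 0.02 0 0 -0.5")

```text
time_s: 24.77
position: [0.6448, -0.2385, 0.1377]
tool_rot: [3.14, 0.005, 1.585]
contact_force: [0.6, -2.1, 0.6]
grip_width: 0.478
gripper_force: 0.0
```

Call:
move_arm(targets="0 0 0.03 0 0 -0.5;0 0 0 0 0 -0.41;0 0 0 0 0 0;0 0 0 0 0 0;0 0 0 0 0 0")

```text
time_s: 25.18
position: [0.6435, -0.2266, 0.1226]
tool_rot: [-3.141, -0.001, 1.658]
contact_force: [-0.3, -0.3, 0.8]
grip_width: 0.475
gripper_force: 0.0
```

```bash
python3 - <<'E'
from h import *
im,s=snap('wrist','w12.png');print(s['position'],s['tool_rot'])
for o in outline_of('wrist','block0'):
    m=o['mask'].astype(np.uint8);ct=max(cv2.findContours(m,0,2)[0],key=cv2.contourArea);print(o['confidence'],o['location'],m.sum(),cv2.minAreaRect(ct))
c,sn=np.cos(.087),np.sin(.087)
print(proj('wrist',[[.6405+c*a-sn*b,-.2035+sn*a+c*b,.02] for a in(-.015,.015) for b in(-.045,.045)],s))
h=cv2.cvtColor(im,cv2.COLOR_RGB2HSV)
y=(h[:,:,0]>12)&(h[:,:,0]<28)&(h[:,:,1]>130)&(h[:,:,2]>120); y[240:]=0
for r in range(110,240,15): c=np.where(y[r])[0]; print(r,c.min() if len(c) else None,c.max() if len(c) else None,len(c))
rr=np.where(y[:,270:290].sum(1)>8)[0];print(rr.min(),rr.max())
rows([.6427,-.2284,.0105],1.658)
E
```

```text
[ 0.64346993 -0.22661574  0.12258757] [-3.14149849e+00 -8.96493800e-04  1.65833943e+00]
0.93 [276.1, 176.6] 3713 ((276.5, 177.0), (106.0, 37.0), 90.0)
[[258.95540326 231.76605169]
 [257.42703238 126.61642005]
 [292.94512209 231.81036196]
 [294.41575195 126.66538389]]
110 None None 0
125 None None 0
140 None None 0
155 526 532 5
170 None None 0
185 None None 0
200 None None 0
215 261 452 4
230 None None 0
218 225
n 3 shift/row [-0.0005 -0.0007  0.0751] turn/row [ 0.002  0.    -0.002] total shift [-0.0016 -0.0021  0.2253] total turn [ 0.007  0.    -0.006]
```

Call:
move_arm(targets="-0.002 -0.002 0.06 0 0 0;0 0 0.06 0 0 0;0 0 0.055 0 0 0;0 0 0.03 0 0 0;0 0 0.012 0 0 0;0 0 0.006 0 0 0;0 0 0 0 0 0;0 0 0 0 0 0")

```text
time_s: 25.95
position: [0.6437, -0.2296, 0.0131]
tool_rot: [3.139, 0.001, 1.656]
contact_force: [-0.1, -0.2, 0.2]
grip_width: 0.472
gripper_force: 0.0
```

Call:
move_arm(targets="0 0 0 0 0 0;0 0 0 0 0 0;0 0 0 0 0 0;0 0 0 0 0 0;0 0 0 0 0 0;0 0 0 0 0 0;0 0 0 0 0 0;0 0 0 0 0 0", gripper=1)

```text
time_s: 26.62
position: [0.6431, -0.23, 0.0126]
tool_rot: [3.14, 0.001, 1.656]
contact_force: [-0.9, -1.0, 6.8]
grip_width: 0.326
gripper_force: 30.0
```

Call:
move_arm(targets="0 0 -0.02 0 0 0;0 0 -0.05 0 0 0;0 0 -0.07 0 0 0;0 0 -0.07 0 0 0.5;0 0 -0.03 0 0 0.5;0 0 0 0 0 0.5;0 0 0 0 0 0.46;0 0 0 0 0 0")

```text
time_s: 27.28
position: [0.6423, -0.2298, 0.132]
tool_rot: [3.141, 0.001, 1.518]
contact_force: [1.2, -0.1, -0.1]
grip_width: 0.326
gripper_force: 30.0
```

Call:
move_arm(targets="0 0 0 0 0 0;0 0 0 0 0 0")

```text
time_s: 27.45
position: [0.642, -0.2295, 0.1309]
tool_rot: [-3.141, -0.0, 1.52]
contact_force: [0.1, 0.9, -0.1]
grip_width: 0.319
gripper_force: 30.0
```

```bash
python3 - <<'E'
from h import *
s=ctrl.read_state();print(s['position'],s['tool_rot'],s['grip_width'])
rows([.6395,.05,.125],1.523)
E
```

```text
[ 0.64199479 -0.2295399   0.13089117] [-3.14080211e+00 -1.91443831e-04  1.52045666e+00] 0.31870759230942003
n 7 shift/row [ 0.0797 -0.0047  0.0017] turn/row [-0.002 -0.    -0.005] total shift [ 0.5581 -0.0331  0.0119] total turn [-0.011 -0.003 -0.036]
```

Call:
move_arm(targets="0.07 -0.004 0 0 0 0;0.07 -0.004 0 0 0 0;0.07 -0.004 0 0 0 0;0.07 -0.004 0 0 0 0;0.07 -0.004 0 0 0 0;0.07 -0.004 0 0 0 0;0.07 -0.004 0 0 0 0;0.07 -0.004 0 0 0 0")

```text
time_s: 28.12
position: [0.6402, 0.0524, 0.1309]
tool_rot: [-3.141, -0.0, 1.52]
contact_force: [0.2, -0.3, -0.6]
grip_width: 0.32
gripper_force: 30.0
```

Call:
move_arm(targets="0 0 0.04 0 0 0;0 0 0.05 0 0 0;0 0 0.05 0 0 0;0 0 0.025 0 0 0;0 0 0 0 0 0;0 0 0 0 0 0;0 0 0 0 0 0")

```text
time_s: 28.7
position: [0.6417, 0.0512, 0.0501]
tool_rot: [3.14, -0.001, 1.519]
contact_force: [-0.4, 0.3, -0.0]
grip_width: 0.321
gripper_force: 30.0
```

```bash
python3 - <<'E'
from h import *
im,s=snap('wrist','w13.png');print(s['position'],s['tool_rot'],s['grip_width'])
rows([.6448,.153,.045],1.523)
h=cv2.cvtColor(im,cv2.COLOR_RGB2HSV)
for r in (60,90,130,135): 
    row=h[r]; y=(row[:,0]>16)&(row[:,0]<30)&(row[:,1]>70)&(row[:,2]>170); b=(row[:,0]<14)&(row[:,1]>110)
    f=lambda a:[(int(k[0]),int(k[-1])) for k in np.split(np.where(a)[0],np.where(np.diff(np.where(a)[0])>2)[0]+1) if len(k)>6]
    print(r,'wood',f(y),'jig',f(b))
for c in(262,278,294):
    col=h[:,c]; print(c,[(r,col[r].tolist()) for r in range(94,140,3)])
E
```

```text
[0.64167488 0.05117644 0.05008351] [ 3.13995386e+00 -8.83206744e-04  1.51947866e+00] 0.3208131346778404
n 3 shift/row [ 0.0679 -0.0016  0.0037] turn/row [ 0.012 -0.004 -0.017] total shift [ 0.2037 -0.0048  0.0111] total turn [ 0.035 -0.011 -0.051]
60 wood [(131, 183)] jig [(0, 33), (90, 129), (196, 241), (306, 335)]
90 wood [(134, 186)] jig [(0, 38), (94, 132), (198, 242), (305, 333)]
130 wood [(245, 307)] jig []
135 wood [(246, 307)] jig []
262 [(94, [24, 11, 242]), (97, [24, 11, 242]), (100, [24, 11, 241]), (103, [22, 12, 240]), (106, [27, 11, 240]), (109, [11, 165, 105]), (112, [11, 166, 114]), (115, [10, 164, 115]), (118, [19, 124, 241]), (121, [20, 116, 248]), (124, [20, 116, 248]), (127, [21, 119, 247]), (130, [20, 121, 247]), (133, [20, 120, 247]), (136, [21, 119, 247]), (139, [21, 119, 247])]
278 [(94, [25, 12, 241]), (97, [25, 12, 242]), (100, [25, 12, 241]), (103, [24, 11, 238]), (106, [20, 13, 241]), (109, [10, 163, 105]), (112, [11, 159, 117]), (115, [11, 164, 115]), (118, [19, 122, 243]), (121, [21, 119, 247]), (124, [20, 120, 247]), (127, [21, 120, 247]), (130, [21, 117, 247]), (133, [20, 117, 247]), (136, [20, 118, 247]), (139, [21, 114, 248])]
294 [(94, [25, 12, 238]), (97, [23, 13, 240]), (100, [23, 10, 240]), (103, [25, 12, 238]), (106, [24, 11, 237]), (109, [10, 154, 101]), (112, [10, 160, 113]), (115, [11, 163, 114]), (118, [18, 126, 237]), (121, [18, 124, 240]), (124, [19, 125, 241]), (127, [19, 128, 240]), (130, [19, 126, 240]), (133, [19, 125, 241]), (136, [19, 125, 241]), (139, [18, 125, 241])]
```

```bash
python3 - <<'E'
from h import *
s=ctrl.read_state();p=s['position'];yaw=s['tool_rot'][2]
N=at_z('wrist',[[242.5,90],[305,90],[274,108]],.02,s);B=at_z('wrist',[[245.5,132],[307.5,132],[276.5,117]],.0575,s)
u=np.array([.048,.9988]);v=np.array([.9988,-.048])
n=(N[0]+N[1])[:2]/2; b=(B[0]+B[1])[:2]/2
print('lateral nest-block',(n-b)@v,'front gap: nestfront-blockrear',(N[2]-B[2])[:2]@u, 'yaw',yaw, p)
E
```

```text
lateral nest-block -0.0015684548758232216 front gap: nestfront-blockrear 0.006027371792854026 yaw 1.5194235847935162 [0.64195645 0.05115457 0.05049032]
```

Call:
move_arm(targets="0.06 -0.004 0.004 0 0 -0.05;0.06 0 0.003 0 0 0;0.06 0 0 0 0 0;0.019 0 0 0 0 0;0 0 0.01 0 0 0;0 0 0.01 0 0 0;0 0 0 0 0 0;0 0 0 0 0 0")

```text
time_s: 29.42
position: [0.6437, 0.1471, 0.0346]
tool_rot: [-3.141, 0.002, 1.52]
contact_force: [-0.4, 0.7, -1.1]
grip_width: 0.319
gripper_force: 30.0
```

```bash
python3 - <<'E'
from h import *
im,s=snap('wrist','w14.png');p=s['position'];print(p,s['tool_rot'],s['contact_force'])
h=cv2.cvtColor(im,cv2.COLOR_RGB2HSV)
f=lambda a:[(int(k[0]),int(k[-1])) for k in np.split(np.where(a)[0],np.where(np.diff(np.where(a)[0])>2)[0]+1) if len(k)>3]
for r in (115,120,125,130,135,140,145,150): 
    row=h[r]; y=(row[:,0]>16)&(row[:,0]<30)&(row[:,1]>70)&(row[:,2]>170); b=(row[:,0]<14)&(row[:,1]>110)
    print(r,'wood',f(y),'jig',f(b))
for c in(262,278,294):
    y=(h[:,c,0]>16)&(h[:,c,0]<30)&(h[:,c,1]>70)&(h[:,c,2]>170); b=(h[:,c,0]<14)&(h[:,c,1]>110); print(c,f(y),f(b))
E
```

```text
[0.64368766 0.14712529 0.0346051 ] [-3.14078393e+00  2.22037243e-03  1.52010951e+00] [-0.42163724  0.65534237 -1.12725836]
115 wood [(128, 184), (508, 559)] jig [(0, 27), (86, 127), (198, 244), (312, 343)]
120 wood [(129, 185), (246, 308), (507, 559)] jig [(0, 28), (87, 127), (198, 244), (312, 343)]
125 wood [(129, 185), (246, 308), (507, 559)] jig [(0, 29), (87, 112), (115, 128), (198, 244), (312, 342)]
130 wood [(130, 185), (246, 307)] jig [(24, 29), (88, 128), (199, 244), (312, 342)]
135 wood [(130, 186), (246, 307)] jig [(89, 129), (199, 244), (312, 342)]
140 wood [(131, 186), (246, 307)] jig [(95, 129), (199, 244), (312, 342)]
145 wood [(131, 186), (246, 307)] jig [(101, 130), (200, 244), (312, 341)]
150 wood [(132, 187), (247, 307)] jig [(105, 130), (200, 245), (311, 341)]
262 [(117, 231), (246, 249)] [(87, 105)]
278 [(117, 230), (245, 248)] [(87, 105)]
294 [(117, 233)] [(87, 105)]
```

```bash
python3 - <<'E'
from h import *
s=dict(position=[0.64368766,0.14712529,0.0346051],tool_rot=[-3.14078393,2.22037243e-03,1.52010951])
u=np.array([.048,.9988])
N=at_z('wrist',[[278,106]],.02,s);B=at_z('wrist',[[278,117]],.042,s)
print((N-B)[0,:2]@u); print(ctrl.read_state()['position'])
E
```

```text
0.006138841269382959
[0.6438434  0.14748809 0.0348947 ]
```

Call:
move_arm(targets="0.006 0.001 0 0 0 0;0 0 0 0 0 0;0 0 0.006 0 0 0;0 0 0.006 0 0 0;0 0 0.004 0 0 0;0 0 0.003 0 0 0;0 0 0 0 0 0;0 0 0 0 0 0")

```text
time_s: 30.13
position: [0.644, 0.1532, 0.0256]
tool_rot: [-3.141, 0.0, 1.523]
contact_force: [-0.9, -0.3, -0.4]
grip_width: 0.323
gripper_force: 30.0
```

Call:
move_arm(targets="-0.003 0 0 0 0 0;0 0 0 0 0 0;0 0 0.002 0 0 0;0 0 0.002 0 0 0;0 0 0 0 0 0;0 0 0 0 0 0")

```text
time_s: 30.63
position: [0.6444, 0.1518, 0.0246]
tool_rot: [3.141, 0.0, 1.523]
contact_force: [-1.1, -1.0, 6.0]
grip_width: 0.323
gripper_force: 30.0
```

```bash
python3 - <<'E'
from h import *
im,s=snap('wrist','w15.png');p=s['position'];print(p,s['tool_rot'],s['contact_force'])
h=cv2.cvtColor(im,cv2.COLOR_RGB2HSV)
f=lambda a:[(int(k[0]),int(k[-1])) for k in np.split(np.where(a)[0],np.where(np.diff(np.where(a)[0])>2)[0]+1) if len(k)>3]
for r in (125,135,145): 
    row=h[r]; y=(row[:,0]>16)&(row[:,0]<30)&(row[:,1]>70)&(row[:,2]>170); b=(row[:,0]<14)&(row[:,1]>110)
    print(r,'wood',f(y),'jig',f(b))
for c in(262,294):
    y=(h[:,c,0]>16)&(h[:,c,0]<30)&(h[:,c,1]>70)&(h[:,c,2]>170); b=(h[:,c,0]<14)&(h[:,c,1]>110); print(c,f(y),f(b))
E
```

```text
[0.64438436 0.15176722 0.024552  ] [3.14098781e+00 2.51971706e-04 1.52304179e+00] [-1.08668669 -0.96346263  5.95323238]
125 wood [(119, 178), (245, 307), (520, 559)] jig [(0, 14), (76, 118), (193, 242), (314, 346)]
135 wood [(120, 180), (246, 308), (519, 534)] jig [(0, 16), (77, 118), (193, 242), (313, 345)]
145 wood [(121, 180), (246, 307)] jig [(0, 18), (79, 120), (194, 242), (313, 345)]
262 [(117, 232), (248, 251)] [(94, 113)]
294 [(117, 231)] [(94, 113), (297, 300)]
```

Call:
move_arm(targets="0 0 0 0 0 0;0 0 0 0 0 0;0 0 0 0 0 0;0 0 0 0 0 0;0 0 0 0 0 0;0 0 -0.01 0 0 0;-0.01 0 -0.02 0 0 0;-0.04 0 -0.01 0 0 0", gripper=0.05)

```text
time_s: 31.35
position: [0.6429, 0.1318, 0.0459]
tool_rot: [3.14, -0.004, 1.529]
contact_force: [-0.4, 1.0, 0.1]
grip_width: 0.47
gripper_force: 0.0
```

Call:
move_arm(targets="-0.06 0 -0.02 0 0 0;-0.06 0 -0.05 0 0 0;-0.04 0 -0.07 0 0 0;0 0 -0.08 0 0 0;0 0 -0.08 0 0 0;0 0 -0.08 0 0 0;0 0 -0.08 0 0 0;0 0 -0.06 0 0 0", gripper=1)

```text
time_s: 32.02
position: [0.6396, 0.0471, 0.3089]
tool_rot: [3.137, -0.0, 1.523]
contact_force: [1.0, -0.8, 0.9]
grip_width: 0.007
gripper_force: 0.0
```

Call:
move_arm(targets="0 0 0 0 0 0;0 0 0 0 0 0;0 0 0 0 0 0;0 0 0 0 0 0")

```text
time_s: 32.35
position: [0.6383, 0.0463, 0.3026]
tool_rot: [-3.139, 0.001, 1.523]
contact_force: [0.7, 0.0, -0.4]
grip_width: 0.005
gripper_force: 0.0
```

```bash
python3 - <<'E'
from h import *
im,s=snap('wrist','w16.png');p=s['position'];print(repr(p),repr(s['tool_rot']),s['joints'])
q=(.557,.2275,-.048);c,sn=np.cos(q[2]),np.sin(q[2])
W=lambda x,y,z:[q[0]+c*x-sn*y,q[1]+sn*x+c*y,z]
for i in(2,3): print(i,proj('wrist',[W(-.093+.062*i+a,-.046+b,.032) for a,b in((-.015,-.045),(.015,-.045),(.015,.045),(-.015,.045))],s).round().tolist())
for n in('block0','lever','handwheel','crank_knob'):
  for o in outline_of('wrist',n)[:3]:
    m=o['mask'].astype(np.uint8);ct=max(cv2.findContours(m,0,2)[0],key=cv2.contourArea);print(n,round(o['confidence'],2),o['location'],m.sum(),cv2.boundingRect(ct))
cv2.imwrite('pics/w16z.png',cv2.resize(im[:260,:,::-1],None,fx=1.42,fy=1.42,interpolation=cv2.INTER_CUBIC))
E
```

```text
array([0.63825273, 0.04626522, 0.30260666]) array([-3.13944484e+00,  7.79302133e-04,  1.52296572e+00]) [ 0.51139424  0.54721269 -0.92910652  1.47418271  0.44198457  1.34344301
 -0.49574717]
2 [[222.0, 112.0], [245.0, 112.0], [243.0, 39.0], [219.0, 39.0]]
3 [[269.0, 112.0], [292.0, 112.0], [292.0, 39.0], [269.0, 39.0]]
block0 0.74 [232.1, 73.6] 1705 (220, 37, 26, 74)
block0 0.58 [274.9, 74.5] 1723 (267, 37, 26, 75)
lever 0.83 [220.3, 25.2] 1110 (170, 7, 77, 34)
lever 0.33 [200.7, 80.8] 47311 (44, 0, 328, 177)
handwheel 0.54 [371.3, 222.8] 1436 (347, 199, 46, 43)
```

Call:
move_arm(targets="0 0 0 0 0 -1;0 0 0 0 0 -1;0 0 0 0 0 -1;0 0 0 0 0 -1;0 0 0 0 0 -1;0 0 0 0 0 -1;0 0 0 0 0 -1;0 0 0 0 0 -1")

```text
time_s: 33.27
position: [0.639, 0.047, 0.3034]
tool_rot: [-3.141, -0.0, 2.085]
contact_force: [0.5, 0.2, -0.6]
grip_width: 0.004
gripper_force: 0.0
```

Call:
move_arm(targets="0 0 0 0 0 -1;0 0 0 0 0 -1;0 0 0 0 0 -1;0 0 0 0 0 -1;0 0 0 0 0 -1;0 0 0 0 0 -1;0 0 0 0 0 -1;0 0 0 0 0 -1")

```text
time_s: 33.93
position: [0.639, 0.0469, 0.3034]
tool_rot: [-3.141, -0.001, 2.644]
contact_force: [0.6, -0.6, 0.3]
grip_width: 0.002
gripper_force: 0.0
```

Call:
move_arm(targets="0 0 0 0 0 -1;0 0 0 0 0 -1;0 0 0 0 0 -1;0 0 0 0 0 -1;0 0 0 0 0 -1;0 0 0 0 0 -1;0 0 0 0 0 -0.5;0 0 0 0 0 0")

```text
time_s: 34.6
position: [0.639, 0.0469, 0.3032]
tool_rot: [3.141, -0.001, 3.095]
contact_force: [-0.3, -0.4, 0.3]
grip_width: 0.003
gripper_force: 0.0
```

Call:
move_arm(targets="0 0 0 0 0 0;0 0 0 0 0 0;0 0 0 0 0 0")

```text
time_s: 34.85
position: [0.6391, 0.0469, 0.3038]
tool_rot: [-3.142, -0.0, 3.093]
contact_force: [-1.0, -0.1, -0.3]
grip_width: 0.007
gripper_force: 0.0
```

```bash
cat >> h.py <<'E'
Q=(.555,.2287,-.048)
def EW(x,y,z): c,s=np.cos(Q[2]),np.sin(Q[2]); return np.array([Q[0]+c*x-s*y,Q[1]+s*x+c*y,z])
E
python3 - <<'E'
from h import *
s=ctrl.read_state();print(s['position'],s['tool_rot'],s['joints'])
rows(EW(.055,-.016,.19),3.094)
for th in(.75,.6,.45,.3,.15,0):
    P=EW(-.019+.09*np.cos(th)-.008*np.sin(th)+.004,-.016,.095+.09*np.sin(th)+.008*np.cos(th)); print(th,P)
E
```

```text
[0.63910918 0.04690089 0.30375575] [-3.14152532e+00 -6.85142006e-05  3.09312284e+00] [ 0.65833303  0.71046851 -1.26556502  1.46777519  0.67686636  1.45362831
  0.91004987]
n 6 shift/row [0.0126 0.0538 0.0379] turn/row [-0.    -0.    -0.002] total shift [0.0756 0.3231 0.2275] total turn [-0.001 -0.001 -0.013]
0.75 [0.59957889 0.21054012 0.162201  ]
0.6 [0.60893229 0.21009081 0.15242051]
0.45 [0.61672075 0.20971668 0.14135047]
0.3 [0.62276939 0.20942612 0.12923951]
0.15 [0.62694234 0.20922566 0.1163596 ]
0 [0.62914591 0.20911981 0.103     ]
```

Call:
move_arm(targets="0.0145 0.054 0 0 0 0;0.0145 0.054 0 0 0 0;0.0145 0.054 0.04 0 0 0;0.0145 0.054 0.06 0 0 0;0.0145 0.054 0.06 0 0 0;0.0145 0.053 0.04 0 0 0;0 0 0 0 0 0;0 0 0 0 0 0")

```text
time_s: 35.52
position: [0.6016, 0.2123, 0.2028]
tool_rot: [-3.141, -0.002, 3.098]
contact_force: [0.5, -0.2, 1.3]
grip_width: 0.008
gripper_force: 0.0
```

Call:
move_arm(targets="0 0 0.02 0 0 0;0 0 0.02 0 0 0;-0.008 0 0.02 0 0 0;-0.01 0 0.01 0 0 0;-0.008 0 0.011 0 0 0;-0.008 0 0.011 0 0 0;0 0 0 0 0 0;0 0 0 0 0 0")

```text
time_s: 36.18
position: [0.6206, 0.2094, 0.1575]
tool_rot: [3.141, -0.001, 3.093]
contact_force: [-0.1, -0.5, -0.3]
grip_width: 0.003
gripper_force: 0.0
```

```bash
python3 - <<'E'
from h import *
s=ctrl.read_state();print(s['position'],s['tool_rot'],s['contact_force'])
print('z path h~8:',[(round(t,2),EW(-.019+.09*np.cos(t)-.008*np.sin(t),-.016,.087+.09*np.sin(t)+.008*np.cos(t)).round(4)) for t in(.7,.6,.5,.4)])
E
```

```text
[0.62057162 0.20936444 0.15754989] [ 3.14124231e+00 -5.52404569e-04  3.09319388e+00] [-0.14499493 -0.45778399 -0.31844   ]
z path h~8: [(0.7, array([0.5989, 0.2106, 0.1511])), (0.6, array([0.6049, 0.2103, 0.1444])), (0.5, array([0.6103, 0.21  , 0.1372])), (0.4, array([0.6149, 0.2098, 0.1294]))]
```

Call:
move_arm(targets="0 0 -0.03 0 0 0;0 0 -0.02 0 0 0;0.028 0 0 0 0 0;0 0 0 0 0 0;0 0 0.02 0 0 0;0 0 0.02 0 0 0;-0.002 0 0.015 0 0 0;0 0 0 0 0 0")

```text
time_s: 36.85
position: [0.6068, 0.2089, 0.1525]
tool_rot: [-3.14, -0.003, 3.093]
contact_force: [-0.3, -0.9, 0.6]
grip_width: 0.009
gripper_force: 0.0
```

Call:
move_arm(targets="-0.006 0 0.01 0 0 0;-0.006 0 0.01 0 0 0;-0.006 0 0.01 0 0 0;0 0 0 0 0 0;0 0 0 0 0 0")

```text
time_s: 37.27
position: [0.6165, 0.2096, 0.1399]
tool_rot: [3.142, -0.001, 3.094]
contact_force: [-0.6, 1.2, 0.5]
grip_width: 0.008
gripper_force: 0.0
```

```bash
python3 - <<'E'
from h import *
im,s=snap('side','s16.png');print(s['position'],s['tool_rot'],s['contact_force'])
a,_=snap('wrist','w17.png')
for c in('side','wrist'):
  for o in outline_of(c,'lever')[:3]:
    m=o['mask'].astype(np.uint8);ct=max(cv2.findContours(m,0,2)[0],key=cv2.contourArea);print(c,round(o['confidence'],2),o['location'],m.sum(),cv2.boundingRect(ct),cv2.minAreaRect(ct))
for th in(.7,.5,.3,0): print(th,[proj('side',EW(-.019+r*np.cos(th),-.016,.087+r*np.sin(th))).round().tolist()[0] for r in(0,.09,.107)])
E
```

```text
[0.61645162 0.20960827 0.13985838] [ 3.14153786e+00 -6.28910670e-04  3.09361049e+00] [-0.5999306   1.22911728  0.5377387 ]
side 0.52 [258.8, 177.3] 144 (239, 169, 36, 18) ((256.6766052246094, 177.82797241210938), (5.892383575439453, 37.92798614501953), 61.69924545288086)
side 0.4 [236.8, 200.0] 16171 (155, 129, 185, 140) ((245.42990112304688, 190.55307006835938), (128.9853515625, 169.4857940673828), 79.42646789550781)
wrist 0.91 [286.8, 177.1] 1694 (271, 94, 23, 146) ((280.98785400390625, 166.52593994140625), (144.95233154296875, 21.17252540588379), 88.53119659423828)
0.7 [[238.0, 190.0], [263.0, 168.0], [268.0, 163.0]]
0.5 [[238.0, 190.0], [267.0, 172.0], [273.0, 168.0]]
0.3 [[238.0, 190.0], [270.0, 176.0], [276.0, 174.0]]
0 [[238.0, 190.0], [272.0, 184.0], [278.0, 183.0]]
```

Call:
move_arm(targets="-0.008 0 0.012 0 0 0;-0.006 0 0.012 0 0 0;-0.005 0 0.012 0 0 0;-0.004 0 0.012 0 0 0;-0.003 0 0.012 0 0 0;-0.001 0 0.01 0 0 0;0 0 0 0 0 0;0 0 0 0 0 0")

```text
time_s: 38.13
position: [0.6295, 0.209, 0.1048]
tool_rot: [-3.141, -0.001, 3.094]
contact_force: [-0.4, 0.4, -0.2]
grip_width: 0.003
gripper_force: 0.0
```

Call:
move_arm(targets="0 0 0.004 0 0 0;0 0 0.004 0 0 0;0 0 0 0 0 0;0 0 0 0 0 0")

```text
time_s: 38.47
position: [0.6298, 0.209, 0.1014]
tool_rot: [-3.141, 0.0, 3.094]
contact_force: [0.1, -0.5, -0.4]
grip_width: 0.004
gripper_force: 0.0
```

Call:
move_arm(targets="0 0 0.003 0 0 0;0 0 0 0 0 0;0 0 0 0 0 0")

```text
time_s: 38.72
position: [0.63, 0.2091, 0.1001]
tool_rot: [3.141, 0.0, 3.094]
contact_force: [-0.5, 0.3, 1.9]
grip_width: 0.004
gripper_force: 0.8
```

Call:
move_arm(targets="0 0 0.003 0 0 0;0 0 0 0 0 0;0 0 0 0 0 0")

```text
time_s: 38.97
position: [0.6301, 0.2092, 0.0996]
tool_rot: [-3.142, 0.001, 3.094]
contact_force: [-2.4, -1.9, 7.8]
grip_width: 0.009
gripper_force: 4.0
```

Call:
move_arm(targets="0 0 0.003 0 0 0;0 0 0 0 0 0;0 0 0 0 0 0")

```text
time_s: 39.22
position: [0.6302, 0.2093, 0.0992]
tool_rot: [-3.141, 0.002, 3.094]
contact_force: [-3.8, -3.0, 13.6]
grip_width: 0.006
gripper_force: 6.9
```

Call:
move_arm(targets="0 0 0.003 0 0 0;0 0 0 0 0 0;0 0 0 0 0 0")

```text
time_s: 39.47
position: [0.6303, 0.2094, 0.0987]
tool_rot: [-3.141, 0.002, 3.094]
contact_force: [-4.7, -4.0, 19.9]
grip_width: 0.005
gripper_force: 9.7
```

Call:
move_arm(targets="0 0 -0.02 0 0 0;0 0 -0.04 0 0 0;0 0 -0.08 0 0 0;0 0 -0.08 0 0 0;0 0 -0.08 0 0 0;0 -0.04 -0.04 0 0 0;0 0 0 0 0 0;0 0 0 0 0 0")

```text
time_s: 40.13
position: [0.6299, 0.188, 0.2665]
tool_rot: [-3.141, 0.002, 3.092]
contact_force: [-0.4, -0.7, -0.3]
grip_width: 0.001
gripper_force: 0.0
```

```bash
python3 - <<'E'
from h import *
s5=dict(position=[0.55188663,0.11991965,0.29364992],tool_rot=[-3.14114741,5.88370002e-04,1.58590406])
A=EW(-.043,.03,0)
def rep(n,P):
    d=P[:2]-A[:2]; print(n,P.round(4),'r',np.linalg.norm(d).round(4),'ang',np.degrees(np.arctan2(d[1],d[0])).round(1))
print('axis',A)
rep('w5 knob top',at_z('wrist',[[181.7,19.7]],.252,s5)[0]); rep('w5 disc c',at_z('wrist',[[318/1.42,14/1.42]],.222,s5)[0])
im,s=snap('top','t17.png'); a,sw=snap('wrist','w18.png');b,_=snap('side','s18.png'); print(sw['position'],sw['tool_rot'])
print('top disc edge proj',proj('top',[A+[0,0,.22]]),proj('top',EW(-.043,.03,.22)[None]+np.array([[.026,0,.032],[-.026,0,.032],[0,.026,.032],[0,-.026,.032]])).round(1).tolist())
for c in('top','side','wrist'):
  for n in('crank_knob','handwheel','lever'):
   for o in outline_of(c,n)[:2]:
    m=o['mask'].astype(np.uint8);ct=max(cv2.findContours(m,0,2)[0],key=cv2.contourArea);print(c,n,round(o['confidence'],2),o['location'],m.sum(),cv2.minAreaRect(ct))
    if n=='crank_knob' and m.sum()<800: rep(c,at_z(c,[o['location']],.240,sw)[0])
cv2.imwrite('pics/mix.png',np.hstack([cv2.resize(cv2.imread('pics/t17.png')[190:300,80:210],None,fx=3,fy=3),cv2.resize(cv2.imread('pics/s18.png')[110:220,180:310],None,fx=3,fy=3)]))
E
```

```text
axis [0.51348897 0.26072865 0.        ]
w5 knob top [0.4937 0.248  0.252 ] r 0.0236 ang -147.2
w5 disc c [0.5136 0.263  0.222 ] r 0.0023 ang 87.0
[0.62893407 0.18832792 0.26494916] [-3.14097133e+00  4.77726021e-05  3.09279455e+00]
top disc edge proj [[139.10898052 238.91143472]] [[133.7, 223.6], [133.1, 255.6], [118.0, 239.2], [148.9, 240.0]]
top handwheel 0.68 [139.0, 262.2] 9251 ((117.69413757324219, 290.2935791015625), (128.55657958984375, 70.35294342041016), 47.64254379272461)
top handwheel 0.39 [124.3, 249.5] 98 ((123.92974853515625, 249.77838134765625), (21.174182891845703, 5.734673500061035), 53.97262954711914)
side crank_knob 0.39 [214.9, 135.4] 41 ((212.5, 136.0), (8.0, 5.0), 90.0)
side [0.497  0.2471 0.24  ] r 0.0214 ang -140.4
side handwheel 0.71 [220.0, 139.2] 374 ((221.0, 139.0), (16.0, 26.0), 90.0)
side handwheel 0.24 [260.5, 184.1] 224 ((256.80926513671875, 187.4904022216797), (13.232549667358398, 42.57892990112305), 80.78897094726562)
side lever 0.69 [258.7, 185.4] 229 ((256.7174377441406, 187.4241943359375), (13.392620086669922, 42.7390022277832), 80.78897094726562)
wrist crank_knob 0.67 [375.0, 5.2] 223 ((378.0, 6.0), (12.0, 24.0), 90.0)
wrist [0.5005 0.246  0.24  ] r 0.0196 ang -131.4
wrist handwheel 0.97 [393.2, 44.9] 9305 ((393.5, 50.0), (100.0, 111.0), 90.0)
wrist handwheel 0.74 [336.2, 119.0] 68123 ((343.5, 133.5), (267.0, 287.0), 90.0)
wrist lever 0.88 [304.6, 148.3] 763 ((300.7182312011719, 145.97715759277344), (11.434958457946777, 108.05522918701172), 0.7345210313796997)
```

View pics/mix.png

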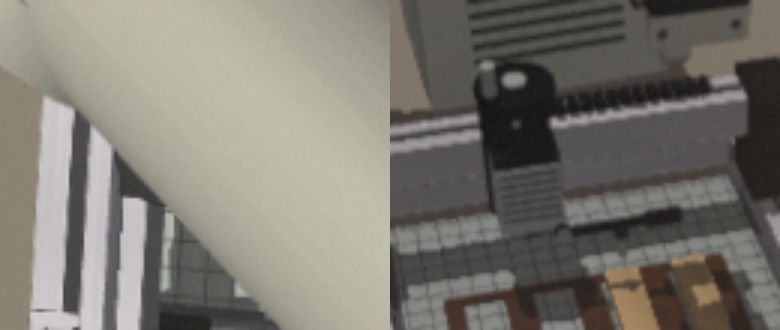

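```bash
cat >> h.py <<'E'
def circ(phi0,dphi,n):
    "rows for crank: eng angle phi0 deg, clockwise dphi deg per row"
    ph=np.radians(phi0-dphi*np.arange(n+1)); P=.026*np.c_[np.cos(ph),np.sin(ph)]; d=np.diff(P,axis=0)/.5
    r=[f'{-a:.4f} {b:.4f} 0 0 0 0' for a,b in d]
    for i in range(0,n,8): print(';'.join(r[i:i+8]))
E
python3 - <<'E'
from h import *
ph=np.radians(-137.5)
P=EW(-.043+.026*np.cos(ph),.03+.026*np.sin(ph),.30);print(P)
rows(P,3.0936)
circ(-137.5,10,36)
E
```

```text
[0.49349903 0.24410331 0.3       ]
n 4 shift/row [ 0.0689  0.0242 -0.0174] turn/row [ 0.    -0.001  0.002] total shift [ 0.2755  0.0968 -0.0696] total turn [ 0.001 -0.005  0.009]
0.0055 0.0072 0 0 0 0;0.0042 0.0080 0 0 0 0;0.0027 0.0086 0 0 0 0;0.0012 0.0090 0 0 0 0;-0.0004 0.0091 0 0 0 0;-0.0020 0.0088 0 0 0 0;-0.0035 0.0084 0 0 0 0;-0.0049 0.0076 0 0 0 0
-0.0061 0.0067 0 0 0 0;-0.0072 0.0055 0 0 0 0;-0.0080 0.0042 0 0 0 0;-0.0086 0.0027 0 0 0 0;-0.0090 0.0012 0 0 0 0;-0.0091 -0.0004 0 0 0 0;-0.0088 -0.0020 0 0 0 0;-0.0084 -0.0035 0 0 0 0
-0.0076 -0.0049 0 0 0 0;-0.0067 -0.0061 0 0 0 0;-0.0055 -0.0072 0 0 0 0;-0.0042 -0.0080 0 0 0 0;-0.0027 -0.0086 0 0 0 0;-0.0012 -0.0090 0 0 0 0;0.0004 -0.0091 0 0 0 0;0.0020 -0.0088 0 0 0 0
0.0035 -0.0084 0 0 0 0;0.0049 -0.0076 0 0 0 0;0.0061 -0.0067 0 0 0 0;0.0072 -0.0055 0 0 0 0;0.0080 -0.0042 0 0 0 0;0.0086 -0.0027 0 0 0 0;0.0090 -0.0012 0 0 0 0;0.0091 0.0004 0 0 0 0
0.0088 0.0020 0 0 0 0;0.0084 0.0035 0 0 0 0;0.0076 0.0049 0 0 0 0;0.0067 0.0061 0 0 0 0
```

Call:
move_arm(targets="0 0 -0.04 0 0 0;0 0 -0.03 0 0 0;0.069 0.0242 0 0 0 0;0.069 0.0242 0 0 0 0;0.069 0.0242 0 0 0 0;0.0685 0.0242 0 0 0 0;0 0 0 0 0 0;0 0 0 0 0 0", gripper=0.05)

```text
time_s: 41.4
position: [0.492, 0.2455, 0.3017]
tool_rot: [-3.141, 0.003, 3.099]
contact_force: [0.5, -0.2, -0.5]
grip_width: 0.467
gripper_force: 0.0
```

Call:
move_arm(targets="0 0 0 0 0 0;0 0 0 0 0 0;0 0 0 0 0 0;0 0 0 0 0 0")

```text
time_s: 41.73
position: [0.4945, 0.2435, 0.3002]
tool_rot: [3.141, -0.001, 3.092]
contact_force: [-0.0, -0.2, -0.4]
grip_width: 0.474
gripper_force: 0.0
```

```bash
python3 - <<'E'
from h import *
a,s=snap('wrist','w19.png');print(s['position'],s['tool_rot'],s['joints'])
rows([.4935,.2441,.237],3.0936)
print('knob',proj('wrist',[[.4935,.2441,.252],[.4935,.2441,.22]],s))
for n in('crank_knob','handwheel'):
   for o in outline_of('wrist',n)[:2]:
    m=o['mask'].astype(np.uint8);ct=max(cv2.findContours(m,0,2)[0],key=cv2.contourArea);print(n,round(o['confidence'],2),o['location'],m.sum(),cv2.boundingRect(ct))
b,_=snap('side','s19.png')
for o in outline_of('side','crank_knob')[:2]:print(o['confidence'],o['location'],o['mask'].sum())
E
```

```text
[0.49448143 0.2434769  0.3002059 ] [ 3.14100537e+00 -5.06333132e-04  3.09210775e+00] [ 0.4616586   0.56090511 -1.34911902  1.69676938  0.56052485  1.34625171
  0.53353307]
n 2 shift/row [0.0008 0.0004 0.0632] turn/row [ 0.004 -0.004 -0.008] total shift [0.0015 0.0009 0.1263] total turn [ 0.008 -0.008 -0.016]
knob [[278.74626237 225.53437587]
 [278.67977636 212.97181718]]
handwheel 0.56 [302.1, 228.7] 4477 (265, 194, 83, 75)
0.51 [211.7, 135.1] 56
0.35 [333.0, 401.9] 5914
```

```bash
python3 - <<'E'
import cv2,numpy as np
g=cv2.imread('pics/w19.png',0)
for r in range(196,246,4): print(r,' '.join(f'{v:3d}' for v in g[r,236:350:4]))
E
```

```text
196 124 162 118 119 122 122  80  23  22  26  24  15  20  20  22  11  12  19  15  23  19  23  12  15  23  26  16 101 214
200 125 162 122 119 123 120  84  21  25  16  25  17  16  19  28  23  24  26  25  23  21  23  21  22  20  22  15  66 214
204 110 110 109 113 109 107  74  24  22  19  21   9  37  91  67  20  18  22  22  19  26  13  27  19  12  14  23 111 212
208  69  73  71  71  72  69  55  27  20  20  15  23  88  87  91  52  19  26  23  23  23  25  19  19  13  23  21 157 211
212  43  41  49  43  42  47  35  21  23  17  24  45  88  93  94  89  25  28  27  19  18  19  21  20  21  23  21 206 206
216  37  40  42  40  41  94  27  20  18  18  18  42 118 119 118 116  16  16  34  20  17  23  24  22  19  23  17 211 206
220  78  76  54  44  43 107  34  18  15  17  14  35 122 120 116 118  24  17  37  24  24  19  21  19  22  30  14 107 166
224  73  78  78  76  39  81  27  19  19  20  21  23 117 123 115 118  22  33  55  19  13  27  22  26  20  18  24  21 140
228  99  99  98  94  92  83  24  18  18  22  10  22  40 119 112  22 115 120 223 195  28  20  22  21  21  23  22  22 116
232 215 212 211 212 117 120  22  21  21  23  20  20  15  24  21 117 123 121 221 198 119  27  23  20  23  18  20  19  97
236 210 209 209 206 114 188  37  15  17  22  20  19  24  11  18 122 121 123 218 192 123  21  39  17  22  16  15  22 100
240  60 208 207 189 116 104  37  18  22  27  15  17  21  23  16 122 123 122 221 192 121  20 101 111 109  71   8  22 106
244  17 194 198 110 108 100  40  37  21  20  18  18  23  18  21  85 119 124 221 192  87  22  40 107 107 110 110 109 108
```

Call:
move_arm(targets="0.009 0.0117 0 0 0 0;0 0 0.05 0 0 0;0 0 0.04 0 0 0;0 0 0.02 0 0 0;0 0 0.01 0 0 0;0 0 0.006 0 0 0;0 0 0 0 0 0;0 0 0 0 0 0")

```text
time_s: 42.65
position: [0.4897, 0.2505, 0.2382]
tool_rot: [3.141, 0.001, 3.094]
contact_force: [0.6, 0.6, 1.1]
grip_width: 0.479
gripper_force: 0.0
```

Call:
move_arm(targets="0 0 0 0 0 0;0 0 0 0 0 0;0 0 0 0 0 0;0 0 0 0 0 0;0 0 0 0 0 0;0 0 0 0 0 0;0 0 0 0 0 0;0 0 0 0 0 0", gripper=1, newtons=15)

```text
time_s: 43.32
position: [0.4895, 0.2504, 0.2376]
tool_rot: [3.141, 0.0, 3.094]
contact_force: [0.3, 1.2, 0.2]
grip_width: 0.135
gripper_force: 15.0
```

Call:
move_arm(targets="0 0 0 0 0 0;0 0 0 0 0 0;0 0 0 0 0 0;0 0 0 0 0 0")

```text
time_s: 43.65
position: [0.4895, 0.2504, 0.2375]
tool_rot: [3.141, 0.0, 3.094]
contact_force: [1.0, 2.8, 0.6]
grip_width: 0.136
gripper_force: 15.0
```

```bash
python3 - <<'E'
from h import *
s=ctrl.read_state();p=s['position']
A=EW(-.043,.03,0);d=R.from_euler('z',.048).apply(p-A);print(p,s['tool_rot'],s['contact_force'],s['grip_width']*92,'eng rel',d, np.degrees(np.arctan2(d[1],d[0])),np.hypot(d[0],d[1]))
circ(-152,10,36)
E
```

```text
[0.48951508 0.25038381 0.2375341 ] [3.14092359e+00 3.88979534e-04 3.09408252e+00] [0.97599316 2.80281454 0.5684694 ] 12.532626093402845 eng rel [-0.02344992 -0.01148323  0.2375341 ] -153.90939089413095 0.02611059771351413
0.0035 0.0083 0 0 0 0;0.0020 0.0088 0 0 0 0;0.0005 0.0091 0 0 0 0;-0.0011 0.0090 0 0 0 0;-0.0027 0.0087 0 0 0 0;-0.0041 0.0081 0 0 0 0;-0.0055 0.0072 0 0 0 0;-0.0066 0.0062 0 0 0 0
-0.0076 0.0049 0 0 0 0;-0.0083 0.0035 0 0 0 0;-0.0088 0.0020 0 0 0 0;-0.0091 0.0005 0 0 0 0;-0.0090 -0.0011 0 0 0 0;-0.0087 -0.0027 0 0 0 0;-0.0081 -0.0041 0 0 0 0;-0.0072 -0.0055 0 0 0 0
-0.0062 -0.0066 0 0 0 0;-0.0049 -0.0076 0 0 0 0;-0.0035 -0.0083 0 0 0 0;-0.0020 -0.0088 0 0 0 0;-0.0005 -0.0091 0 0 0 0;0.0011 -0.0090 0 0 0 0;0.0027 -0.0087 0 0 0 0;0.0041 -0.0081 0 0 0 0
0.0055 -0.0072 0 0 0 0;0.0066 -0.0062 0 0 0 0;0.0076 -0.0049 0 0 0 0;0.0083 -0.0035 0 0 0 0;0.0088 -0.0020 0 0 0 0;0.0091 -0.0005 0 0 0 0;0.0090 0.0011 0 0 0 0;0.0087 0.0027 0 0 0 0
0.0081 0.0041 0 0 0 0;0.0072 0.0055 0 0 0 0;0.0062 0.0066 0 0 0 0;0.0049 0.0076 0 0 0 0
```

Call:
move_arm(targets="0.0035 0.0083 0 0 0 0;0.002 0.0088 0 0 0 0;0.0005 0.0091 0 0 0 0;-0.0011 0.009 0 0 0 0;-0.0027 0.0087 0 0 0 0;-0.0041 0.0081 0 0 0 0;-0.0055 0.0072 0 0 0 0;-0.0066 0.0062 0 0 0 0")

```text
time_s: 44.32
position: [0.4945, 0.285, 0.2376]
tool_rot: [3.14, -0.004, 3.098]
contact_force: [-6.4, 4.9, 3.1]
grip_width: 0.129
gripper_force: 15.0
```

Call:
move_arm(targets="-0.0076 0.0049 0 0 0 0;-0.0083 0.0035 0 0 0 0;-0.0088 0.002 0 0 0 0;-0.0091 0.0005 0 0 0 0;-0.009 -0.0011 0 0 0 0;-0.0087 -0.0027 0 0 0 0;-0.0081 -0.0041 0 0 0 0;-0.0072 -0.0055 0 0 0 0")

```text
time_s: 44.98
position: [0.5314, 0.2812, 0.2376]
tool_rot: [3.139, 0.001, 3.095]
contact_force: [1.3, 2.8, 1.8]
grip_width: 0.129
gripper_force: 15.0
```

```bash
cat >> h.py <<'E'
def knob():
    s=ctrl.read_state();p=s['position'];A=EW(-.043,.03,0);d=R.from_euler('z',.048).apply(p-A)
    print('knob ang',np.degrees(np.arctan2(d[1],d[0])),'r',np.hypot(d[0],d[1]),p[2],s['contact_force'],s['grip_width'],s['tool_rot'])
E
python3 -c "
from h import *
knob()"
```

```text
knob ang 51.492333034471514 r 0.02716569088434991 0.23760401588860758 [1.2747926  2.76472813 1.77168095] 0.1293465171518957 [3.13916612e+00 7.07616828e-04 3.09520204e+00]
```

Call:
move_arm(targets="-0.0062 -0.0066 0 0 0 0;-0.0049 -0.0076 0 0 0 0;-0.0035 -0.0083 0 0 0 0;-0.002 -0.0088 0 0 0 0;-0.0005 -0.0091 0 0 0 0;0.0011 -0.009 0 0 0 0;0.0027 -0.0087 0 0 0 0;0.0041 -0.0081 0 0 0 0")

```text
time_s: 45.65
position: [0.5312, 0.2482, 0.2375]
tool_rot: [3.139, -0.004, 3.097]
contact_force: [-6.8, 7.1, 3.1]
grip_width: 0.132
gripper_force: 15.0
```

Call:
move_arm(targets="0.0055 -0.0072 0 0 0 0;0.0066 -0.0062 0 0 0 0;0.0076 -0.0049 0 0 0 0;0.0083 -0.0035 0 0 0 0;0.0088 -0.002 0 0 0 0;0.0091 -0.0005 0 0 0 0;0.009 0.0011 0 0 0 0;0.0087 0.0027 0 0 0 0")

```text
time_s: 46.32
position: [0.5022, 0.2403, 0.2376]
tool_rot: [3.135, 0.002, 3.096]
contact_force: [4.4, 10.4, -5.6]
grip_width: 0.133
gripper_force: 15.0
```

Call:
move_arm(targets="0.0081 0.0041 0 0 0 0;0.0072 0.0055 0 0 0 0;0.0062 0.0066 0 0 0 0;0.0049 0.0076 0 0 0 0;0 0 0 0 0 0;0 0 0 0 0 0")

```text
time_s: 46.82
position: [0.4897, 0.2501, 0.2375]
tool_rot: [3.141, 0.001, 3.094]
contact_force: [2.0, 2.9, 1.8]
grip_width: 0.129
gripper_force: 15.0
```

```bash
python3 -c "
from h import *
knob()"
```

```text
knob ang -153.15745353604703 r 0.026089547559831137 0.23753610957154273 [2.0483605  2.89616795 1.75372946] 0.1291815555439263 [3.14118389e+00 7.13644342e-04 3.09384991e+00]
```

Full turn done cleanly; two more turns.

Call:
move_arm(targets="0.0035 0.0083 0 0 0 0;0.002 0.0088 0 0 0 0;0.0005 0.0091 0 0 0 0;-0.0011 0.009 0 0 0 0;-0.0027 0.0087 0 0 0 0;-0.0041 0.0081 0 0 0 0;-0.0055 0.0072 0 0 0 0;-0.0066 0.0062 0 0 0 0")

```text
time_s: 47.48
position: [0.4942, 0.2846, 0.2375]
tool_rot: [3.14, -0.005, 3.097]
contact_force: [-7.2, 4.0, 4.9]
grip_width: 0.134
gripper_force: 15.0
```

Call:
move_arm(targets="-0.0076 0.0049 0 0 0 0;-0.0083 0.0035 0 0 0 0;-0.0088 0.002 0 0 0 0;-0.0091 0.0005 0 0 0 0;-0.009 -0.0011 0 0 0 0;-0.0087 -0.0027 0 0 0 0;-0.0081 -0.0041 0 0 0 0;-0.0072 -0.0055 0 0 0 0")

```text
time_s: 48.15
position: [0.5314, 0.2811, 0.2376]
tool_rot: [3.139, 0.0, 3.095]
contact_force: [0.7, 3.8, 1.7]
grip_width: 0.132
gripper_force: 15.0
```

Call:
move_arm(targets="-0.0062 -0.0066 0 0 0 0;-0.0049 -0.0076 0 0 0 0;-0.0035 -0.0083 0 0 0 0;-0.002 -0.0088 0 0 0 0;-0.0005 -0.0091 0 0 0 0;0.0011 -0.009 0 0 0 0;0.0027 -0.0087 0 0 0 0;0.0041 -0.0081 0 0 0 0")

```text
time_s: 48.82
position: [0.531, 0.248, 0.2374]
tool_rot: [3.14, -0.005, 3.097]
contact_force: [-5.8, 6.6, 4.2]
grip_width: 0.129
gripper_force: 15.0
```

Call:
move_arm(targets="0.0055 -0.0072 0 0 0 0;0.0066 -0.0062 0 0 0 0;0.0076 -0.0049 0 0 0 0;0.0083 -0.0035 0 0 0 0;0.0088 -0.002 0 0 0 0;0.0091 -0.0005 0 0 0 0;0.009 0.0011 0 0 0 0;0.0087 0.0027 0 0 0 0")

```text
time_s: 49.48
position: [0.5018, 0.2405, 0.2376]
tool_rot: [3.136, 0.001, 3.096]
contact_force: [4.5, 10.0, -3.1]
grip_width: 0.133
gripper_force: 15.0
```

Call:
move_arm(targets="0.0081 0.0041 0 0 0 0;0.0072 0.0055 0 0 0 0;0.0062 0.0066 0 0 0 0;0.0049 0.0076 0 0 0 0;0 0 0 0 0 0;0 0 0 0 0 0")

```text
time_s: 49.98
position: [0.4895, 0.2502, 0.2375]
tool_rot: [3.141, 0.0, 3.094]
contact_force: [2.6, 3.2, 3.2]
grip_width: 0.131
gripper_force: 15.0
```

Call:
move_arm(targets="0.0035 0.0083 0 0 0 0;0.002 0.0088 0 0 0 0;0.0005 0.0091 0 0 0 0;-0.0011 0.009 0 0 0 0;-0.0027 0.0087 0 0 0 0;-0.0041 0.0081 0 0 0 0;-0.0055 0.0072 0 0 0 0;-0.0066 0.0062 0 0 0 0")

```text
time_s: 50.65
position: [0.4939, 0.2844, 0.2375]
tool_rot: [3.141, -0.006, 3.097]
contact_force: [-6.3, 6.2, 6.3]
grip_width: 0.13
gripper_force: 15.0
```

Call:
move_arm(targets="-0.0076 0.0049 0 0 0 0;-0.0083 0.0035 0 0 0 0;-0.0088 0.002 0 0 0 0;-0.0091 0.0005 0 0 0 0;-0.009 -0.0011 0 0 0 0;-0.0087 -0.0027 0 0 0 0;-0.0081 -0.0041 0 0 0 0;-0.0072 -0.0055 0 0 0 0")

```text
time_s: 51.32
position: [0.5313, 0.2811, 0.2376]
tool_rot: [3.139, 0.0, 3.095]
contact_force: [2.1, 3.2, 2.1]
grip_width: 0.133
gripper_force: 15.0
```

Call:
move_arm(targets="-0.0062 -0.0066 0 0 0 0;-0.0049 -0.0076 0 0 0 0;-0.0035 -0.0083 0 0 0 0;-0.002 -0.0088 0 0 0 0;-0.0005 -0.0091 0 0 0 0;0.0011 -0.009 0 0 0 0;0.0027 -0.0087 0 0 0 0;0.0041 -0.0081 0 0 0 0")

```text
time_s: 51.98
position: [0.5309, 0.2479, 0.2374]
tool_rot: [3.14, -0.005, 3.097]
contact_force: [-5.6, 6.8, 5.1]
grip_width: 0.132
gripper_force: 15.0
```

Call:
move_arm(targets="0.0055 -0.0072 0 0 0 0;0.0066 -0.0062 0 0 0 0;0.0076 -0.0049 0 0 0 0;0.0083 -0.0035 0 0 0 0;0.0088 -0.002 0 0 0 0;0.0091 -0.0005 0 0 0 0;0.009 0.0011 0 0 0 0;0.0087 0.0027 0 0 0 0")

```text
time_s: 52.65
position: [0.5016, 0.2405, 0.2376]
tool_rot: [3.136, 0.001, 3.096]
contact_force: [6.2, 11.1, -2.7]
grip_width: 0.134
gripper_force: 15.0
```

Call:
move_arm(targets="0.0081 0.0041 0 0 0 0;0.0072 0.0055 0 0 0 0;0.0062 0.0066 0 0 0 0;0.0049 0.0076 0 0 0 0;0 0 0 0 0 0;0 0 0 0 0 0")

```text
time_s: 53.15
position: [0.4895, 0.2502, 0.2375]
tool_rot: [3.141, 0.0, 3.094]
contact_force: [2.3, 4.5, 3.0]
grip_width: 0.137
gripper_force: 15.0
```

```bash
python3 -c "
from h import *
knob()
rows(EW(.078,-.022,.30),3.0936)
"
```

```text
knob ang -153.5551102884985 r 0.026180747978212456 0.23748858865366923 [2.26034513 4.52818312 3.02150387] 0.13664771706445594 [3.14104151e+00 3.05620037e-04 3.09398089e+00]
n 5 shift/row [-0.0578 -0.0161 -0.025 ] turn/row [0.002 0.001 0.001] total shift [-0.2889 -0.0807 -0.125 ] total turn [0.008 0.004 0.005]
```

Call:
move_arm(targets="0 0 0 0 0 0;0 0 0 0 0 0;0 0 0 0 0 0;0 0 -0.03 0 0 0;0 0 -0.045 0 0 0;0 0 -0.05 0 0 0;-0.023 -0.0047 0 0 0 0;-0.06 -0.02 0 0 0 0", gripper=0.4)

```text
time_s: 53.82
position: [0.5277, 0.2389, 0.3031]
tool_rot: [3.141, 0.002, 3.101]
contact_force: [0.4, -0.4, -0.1]
grip_width: 0.301
gripper_force: 0.0
```

Call:
move_arm(targets="-0.05 -0.02 0 0 0 0;-0.05 -0.02 0 0 0 0;-0.05 -0.02 0 0 0 0;-0.05 -0.02 0 0 0 0;0 0 0.07 0 0 0;0 0 0.07 0 0 0;0 0 0.07 0 0 0;0 0 0.07 0 0 0", gripper=1)

```text
time_s: 54.48
position: [0.6284, 0.1901, 0.1586]
tool_rot: [-3.141, -0.0, 3.093]
contact_force: [1.0, 0.6, 0.6]
grip_width: 0.004
gripper_force: 0.0
```

Call:
move_arm(targets="0 0 0.05 0 0 0;0 0 0.05 0 0 0;0 0 0.03 0 0 0;0 0 0 0 0 0;0 0 0 0 0 0;0 0 0 0 0 0")

```text
time_s: 54.98
position: [0.6292, 0.1916, 0.0967]
tool_rot: [3.14, 0.002, 3.094]
contact_force: [-0.0, 0.2, 0.4]
grip_width: 0.004
gripper_force: 0.0
```

```bash
python3 -c "
from h import *
rows(EW(.075,-.034,.081),3.0936)
s=ctrl.read_state();print(s['position'],s['contact_force'],s['joints'])
"
```

```text
n 1 shift/row [ 0.0018 -0.0011  0.0313] turn/row [0.017 0.026 0.003] total shift [ 0.0018 -0.0011  0.0313] total turn [0.017 0.026 0.003]
[0.62916289 0.19164707 0.09666386] [-0.04626421  0.20757279  0.36655304] [ 0.34316426  0.90357605 -1.0683404   1.61570096  0.85390621  1.1510768
  0.58620034]
```

Call:
move_arm(targets="0 0 0.02 0 0 0;0 0 0.012 0 0 0;0 0 0 0 0 0;0 0 0 0 0 0;0 0 0 0 0 0")

```text
time_s: 55.4
position: [0.6283, 0.191, 0.0791]
tool_rot: [3.142, 0.0, 3.094]
contact_force: [0.4, 0.2, 0.2]
grip_width: 0.001
gripper_force: 0.0
```

Call:
move_arm(targets="0 0 0.004 0 0 0;0 0 0 0 0 0;0 0 0 0 0 0")

```text
time_s: 55.65
position: [0.6282, 0.191, 0.0769]
tool_rot: [-3.142, 0.0, 3.094]
contact_force: [-0.2, 0.2, 0.7]
grip_width: 0.002
gripper_force: 0.0
```

Call:
move_arm(targets="0 0 0.004 0 0 0;0 0 0 0 0 0;0 0 0 0 0 0")

```text
time_s: 55.9
position: [0.6281, 0.1909, 0.0747]
tool_rot: [-3.142, -0.0, 3.094]
contact_force: [0.3, -0.1, -0.1]
grip_width: 0.008
gripper_force: 0.0
```

Call:
move_arm(targets="0 0 0.002 0 0 0;0 0 0 0 0 0;0 0 0 0 0 0")

```text
time_s: 56.15
position: [0.6282, 0.191, 0.0738]
tool_rot: [-3.142, -0.0, 3.094]
contact_force: [-0.1, -0.9, 0.4]
grip_width: 0.008
gripper_force: 0.0
```

Call:
move_arm(targets="0 0 -0.03 0 0 0;0 0 -0.06 0 0 0;0 0 -0.07 0 0 0;0 -0.06 -0.04 0 0 0;0 -0.06 0 0 0 1;0 0 0 0 0 1;0 0 0 0 0 1;0 0 0 0 0 1")

```text
time_s: 56.82
position: [0.6258, 0.1301, 0.1754]
tool_rot: [3.141, 0.001, 2.81]
contact_force: [-0.2, -0.9, 0.2]
grip_width: 0.005
gripper_force: 0.0
```

Call:
move_arm(targets="0 0 0 0 0 1;0 0 0 0 0 1;0 0 0 0 0 1;0 0 0 0 0 1;0 0 0 0 0 1;0 0 0 0 0 1;0 0 0 0 0 1;0 0 0 0 0 1")

```text
time_s: 57.48
position: [0.6255, 0.1315, 0.1752]
tool_rot: [3.141, 0.0, 2.253]
contact_force: [0.1, -0.3, 0.2]
grip_width: 0.003
gripper_force: 0.0
```

Call:
move_arm(targets="0 0 0 0 0 1;0 0 0 0 0 1;0 0 0 0 0 1;0 0 0 0 0 1;0 0 0 0 0 1;0 0 0 0 0 1;0 0 0 0 0 1;0 0 0 0 0 1")

```text
time_s: 58.15
position: [0.6254, 0.1317, 0.1752]
tool_rot: [3.141, -0.0, 1.695]
contact_force: [0.5, 0.1, -0.2]
grip_width: 0.006
gripper_force: 0.0
```

Call:
move_arm(targets="0 0 0 0 0 1;0 0 0 0 0 1;0 0 0 0 0 0.5;0 0 0 0 0 0;0 0 0 0 0 0;0 0 0 0 0 0")

```text
time_s: 58.65
position: [0.6254, 0.1313, 0.1745]
tool_rot: [3.141, -0.0, 1.525]
contact_force: [-0.4, 0.5, 0.9]
grip_width: 0.007
gripper_force: 0.0
```

```bash
python3 -c "
from h import *
a,s=snap('wrist','w20.png')
print(s['position'],s['tool_rot'],s['contact_force'],s['joints'])
rows(EW(.093,-.075,.040),1.523)
o=outline_of('wrist','lever')[:2]
for x in o:
    m=x['mask'].astype(np.uint8);ct=max(cv2.findContours(m,0,2)[0],key=cv2.contourArea);print(x['confidence'],cv2.boundingRect(ct),x['location'])
print(proj('wrist',[EW(.071,-.016,.068),EW(.088,-.016,.068),EW(-.019,-.016,.068)],s))
"
```

```text
[0.62543005 0.13134543 0.17450126] [ 3.1409763e+00 -2.4009157e-04  1.5246994e+00] [-0.38078711  0.46152778  0.85937432] [ 0.32432761  0.64143883 -0.82882568  1.61902856  0.5144252   1.11179418
 -0.68508896]
n 4 shift/row [0.0094 0.009  0.0672] turn/row [ 0.001 -0.001  0.005] total shift [0.0378 0.036  0.2686] total turn [ 0.006 -0.004  0.019]
0.61 (398, 295, 36, 33) [413.1, 313.7]
[[272.22065863 114.63205735]
 [293.04943382 114.70486141]
 [162.77584781 115.04736975]]
```

Call:
move_arm(targets="0.013 0.012 0.06 0 0 0;0.013 0.012 0.07 0 0 0;0.012 0.012 0.07 0 0 0;0 0 0.05 0 0 0;0 0 0.022 0 0 0;0 0 0 0 0 0;0 0 0 0 0 0;0 0 0 0 0 0")

```text
time_s: 59.42
position: [0.6455, 0.1496, 0.0399]
tool_rot: [3.139, -0.001, 1.523]
contact_force: [0.7, 0.2, 0.4]
grip_width: 0.007
gripper_force: 0.0
```

Call:
move_arm(targets="0 0 0.004 0 0 0;0 0 0.004 0 0 0;0 0 0 0 0 0;0 0 0 0 0 0")

```text
time_s: 59.75
position: [0.6445, 0.149, 0.0344]
tool_rot: [3.141, 0.0, 1.523]
contact_force: [-0.4, -0.8, -0.3]
grip_width: 0.006
gripper_force: 0.0
```

```bash
python3 -c "
from h import *
s=ctrl.read_state();print(s['position'],s['contact_force'])
g=cv2.imread('pics/w20.png',0)
for c in range(150,330,12): print(c,[int(r) for r in np.where(g[90:150,c]<45)[0]+90][:1],[int(r) for r in np.where(g[90:150,c]<45)[0]+90][-1:])
"
```

```text
[0.64450535 0.14899175 0.03441481] [-0.44004132 -0.76122015 -0.32352865]
150 [102] [129]
162 [106] [112]
174 [91] [113]
186 [93] [112]
198 [92] [131]
210 [106] [112]
222 [111] [120]
234 [110] [112]
246 [110] [112]
258 [105] [114]
270 [105] [114]
282 [105] [113]
294 [] []
306 [] []
318 [] []
```

Call:
move_arm(targets="0 0 0.003 0 0 0;0 0 0 0 0 0;0 0 0 0 0 0")

```text
time_s: 60.0
position: [0.6444, 0.1492, 0.0324]
tool_rot: [3.141, 0.0, 1.523]
contact_force: [0.1, -0.3, 0.9]
grip_width: 0.002
gripper_force: 0.4
```

Call:
move_arm(targets="0 0 0.002 0 0 0;0 0 0 0 0 0;0 0 0 0 0 0")

```text
time_s: 60.25
position: [0.6444, 0.1491, 0.0324]
tool_rot: [3.141, 0.001, 1.523]
contact_force: [-2.5, -1.0, 6.7]
grip_width: 0.005
gripper_force: 3.7
```

Call:
move_arm(targets="0 0 0.001 0 0 0;0 0 0 0 0 0;0 0 0 0 0 0")

```text
time_s: 60.5
position: [0.6444, 0.1491, 0.0324]
tool_rot: [3.141, 0.001, 1.523]
contact_force: [-4.2, -2.2, 10.3]
grip_width: 0.007
gripper_force: 5.2
```

```bash
python3 -c "
from h import *
P=EW(-.06637,.0186,.30)
s=ctrl.read_state()
rows(P,1.523)
ph=np.radians(-154-116/12*np.arange(13));D=np.diff(.026*np.c_[np.sin(ph),np.cos(ph)],axis=0)/.5
print(';'.join('%.4f %.4f 0 0 0 0'%(a,b) for a,b in D))
"
```

```text
n 9 shift/row [ 0.0208 -0.0354 -0.0595] turn/row [0.001 0.001 0.   ] total shift [ 0.1872 -0.3187 -0.5356] total turn [0.008 0.012 0.001]
0.0082 -0.0032 0 0 0 0;0.0086 -0.0017 0 0 0 0;0.0088 -0.0003 0 0 0 0;0.0087 0.0012 0 0 0 0;0.0084 0.0026 0 0 0 0;0.0078 0.0040 0 0 0 0;0.0070 0.0053 0 0 0 0;0.0060 0.0064 0 0 0 0;0.0049 0.0073 0 0 0 0;0.0036 0.0080 0 0 0 0;0.0022 0.0085 0 0 0 0;0.0007 0.0087 0 0 0 0
```

Call:
move_arm(targets="0 0 -0.05 0 0 0;0 0 -0.08 0 0 0;0 0 -0.08 0 0 0;0 0 -0.08 0 0 0;0 0 -0.08 0 0 0;0 0 -0.08 0 0 0;0 0 -0.086 0 0 0;0.034 -0.06 0 0 0 0", gripper=0.05)

```text
time_s: 61.17
position: [0.6239, 0.1644, 0.3065]
tool_rot: [3.126, -0.004, 1.513]
contact_force: [1.2, 0.6, 1.4]
grip_width: 0.465
gripper_force: 0.0
```

Call:
move_arm(targets="0.04 -0.07 0 0 0 0;0.04 -0.07 0 0 0 0;0.04 -0.07 0 0 0 0;0.0332 -0.0487 0 0 0 0;0 0 0 0 0 0;0 0 0 0 0 0;0 0 0 0 0 0;0 0 0 0 0 0")

```text
time_s: 61.83
position: [0.4907, 0.249, 0.2973]
tool_rot: [3.142, 0.0, 1.521]
contact_force: [0.2, -0.9, -0.0]
grip_width: 0.476
gripper_force: 0.0
```

```bash
python3 -c "
from h import *
s=ctrl.read_state();print(s['position'],s['tool_rot'],s['contact_force'],s['grip_width'],s['joints'])
rows(EW(-.06637,.0186,.2375),1.523)
"
```

```text
[0.49074232 0.24900885 0.29728755] [3.14153903e+00 3.39983451e-04 1.52078899e+00] [ 0.22589557 -0.9399662  -0.03973852] 0.4759421327023678 [ 0.2555124   0.36873619 -0.97733138  1.70716254  0.32192844  1.23841258
 -0.8476293 ]
n 2 shift/row [ 0.0014 -0.0012  0.0598] turn/row [ 0.     0.002 -0.016] total shift [ 0.0028 -0.0024  0.1196] total turn [ 0.001  0.005 -0.032]
```

Call:
move_arm(targets="0.0028 -0.0024 0.05 0 0 -0.03;0 0 0.04 0 0 0;0 0 0.02 0 0 0;0 0 0.0095 0 0 0;0 0 0 0 0 0;0 0 0 0 0 0")

```text
time_s: 62.33
position: [0.489, 0.2518, 0.2382]
tool_rot: [3.142, -0.001, 1.525]
contact_force: [0.4, 0.3, 0.4]
grip_width: 0.476
gripper_force: 0.0
```

Call:
move_arm(targets="0 0 0 0 0 0;0 0 0 0 0 0;0 0 0 0 0 0;0 0 0 0 0 0;0 0 0 0 0 0;0 0 0 0 0 0;0 0 0 0 0 0;0 0 0 0 0 0", gripper=1, newtons=15)

```text
time_s: 63.0
position: [0.4895, 0.2519, 0.2383]
tool_rot: [3.139, -0.001, 1.525]
contact_force: [3.9, 1.3, 0.0]
grip_width: 0.132
gripper_force: 15.0
```

Call:
move_arm(targets="0 0 0 0 0 0;0 0 0 0 0 0;0 0 0 0 0 0;0 0 0 0 0 0")

```text
time_s: 63.33
position: [0.4894, 0.2521, 0.2382]
tool_rot: [3.14, -0.001, 1.525]
contact_force: [5.2, 1.9, 1.1]
grip_width: 0.132
gripper_force: 15.0
```

```bash
python3 -c "
from h import *
knob()"
```

```text
knob ang -157.5207306587219 r 0.02563951057800479 0.2382454975973007 [5.19632862 1.85173564 1.05128023] 0.13229072096597283 [ 3.13972127e+00 -1.06471688e-03  1.52499400e+00]
```

Call:
move_arm(targets="0.0082 -0.0032 0 0 0 0;0.0086 -0.0017 0 0 0 0;0.0088 -0.0003 0 0 0 0;0.0087 0.0012 0 0 0 0;0.0084 0.0026 0 0 0 0;0.0078 0.004 0 0 0 0;0.007 0.0053 0 0 0 0;0.006 0.0064 0 0 0 0")

```text
time_s: 64.0
position: [0.4967, 0.2827, 0.2381]
tool_rot: [-3.141, 0.002, 1.525]
contact_force: [1.7, -4.0, 8.2]
grip_width: 0.136
gripper_force: 15.0
```

Call:
move_arm(targets="0.0049 0.0073 0 0 0 0;0.0036 0.008 0 0 0 0;0.0022 0.0085 0 0 0 0;0.0007 0.0087 0 0 0 0;0 0 0 0 0 0;0 0 0 0 0 0;0 0 0 0 0 0;0 0 0 0 0 0")

```text
time_s: 64.67
position: [0.5127, 0.2886, 0.2382]
tool_rot: [-3.141, 0.0, 1.526]
contact_force: [1.2, -1.6, 5.9]
grip_width: 0.132
gripper_force: 15.0
```

```bash
python3 -c "
from h import *
knob()"
```

```text
knob ang 94.3012169123232 r 0.02790388594579272 0.2381741142080144 [ 1.21296216 -1.64258699  5.90680022] 0.1316007546496263 [-3.14080150e+00  3.32157530e-04  1.52596714e+00]
```

Call:
move_arm(targets="-0.0003 0.0036 0 0 0 0;0 0 0 0 0 0;0 0 0 0 0 0;0 0 0 0 0 0")

```text
time_s: 65.0
position: [0.514, 0.2886, 0.2382]
tool_rot: [-3.14, 0.0, 1.526]
contact_force: [0.1, -0.4, 6.6]
grip_width: 0.132
gripper_force: 15.0
```

Call:
move_arm(targets="0 0 0 0 0 0;0 0 0 0 0 0;0 0 0 0 0 0;0 0 0 0 0 0;0 0 -0.03 0 0 0;0 0 -0.05 0 0 0;0 0 -0.05 0 0 0;0 0 0 0 0 0", gripper=0.3)

```text
time_s: 65.67
position: [0.5165, 0.2899, 0.3073]
tool_rot: [3.137, -0.004, 1.526]
contact_force: [1.0, 1.3, 0.9]
grip_width: 0.349
gripper_force: 0.0
```

Call:
move_arm(targets="0 0 0 0 0 0;0 0 0 0 0 0;0 0 0 0 0 0;0 0 0 0 0 0", gripper=1)

```text
time_s: 66.0
position: [0.5147, 0.2873, 0.3015]
tool_rot: [-3.14, 0.001, 1.525]
contact_force: [1.1, 0.4, -0.3]
grip_width: 0.109
gripper_force: 0.0
```

```bash
python3 -c "
from h import *
s=ctrl.read_state();print(s['position'],s['tool_rot'])
rows(EW(.085,-.060,.30),1.523)
rows(EW(.085,-.060,.080),1.523)
"
```

```text
[0.51473909 0.28728846 0.30150698] [-3.13970619e+00  1.10603686e-03  1.52518375e+00]
n 5 shift/row [-0.0468  0.0511  0.0006] turn/row [-0.005  0.003  0.006] total shift [-0.2338  0.2555  0.0028] total turn [-0.027  0.016  0.031]
n 8 shift/row [-0.0292  0.032   0.0553] turn/row [-0.003  0.002  0.004] total shift [-0.2333  0.2563  0.4428] total turn [-0.027  0.016  0.031]
```

Call:
move_arm(targets="-0.037 0.0644 0 0 0 0;-0.037 0.0644 0 0 0 0;-0.037 0.0644 0 0 0 0;-0.0368 0.0643 0 0 0 0;0 0 0.05 0 0 0.03;0 0 0.07 0 0 0;0 0 0.08 0 0 0;0 0 0.08 0 0 0")

```text
time_s: 66.67
position: [0.6405, 0.2079, 0.1607]
tool_rot: [-3.141, -0.0, 1.523]
contact_force: [0.9, -0.5, -0.3]
grip_width: 0.004
gripper_force: 0.0
```

Call:
move_arm(targets="0 0 0.07 0 0 0;0 0 0.05 0 0 0;0 0 0.025 0 0 0;0 0 0 0 0 0;0 0 0 0 0 0;0 0 0 0 0 0")

```text
time_s: 67.17
position: [0.6418, 0.2091, 0.0923]
tool_rot: [3.139, -0.002, 1.523]
contact_force: [0.8, 0.6, 0.1]
grip_width: 0.001
gripper_force: 0.0
```

```bash
python3 -c "
from h import *
s=ctrl.read_state();print(s['position'],s['tool_rot'],s['contact_force'])
rows(EW(.086,-.017,.0755),1.523)
a,s=snap('wrist','w21.png')
g=cv2.cvtColor(a,cv2.COLOR_RGB2GRAY)
"
```

```text
[0.64175406 0.20914256 0.0922863 ] [ 3.13900985e+00 -1.56752390e-03  1.52320112e+00] [0.80333794 0.62152712 0.08521318]
n 1 shift/row [-0.0033 -0.0033  0.0336] turn/row [ 0.037 -0.022  0.003] total shift [-0.0033 -0.0033  0.0336] total turn [ 0.037 -0.022  0.003]
```

Call:
move_arm(targets="-0.002 -0.003 0.016 0 0 0;0 0 0.01 0 0 0;0 0 0 0 0 0;0 0 0 0 0 0;0 0 0 0 0 0")

```text
time_s: 67.63
position: [0.639, 0.2072, 0.0774]
tool_rot: [3.141, 0.0, 1.523]
contact_force: [-0.1, -0.0, 0.4]
grip_width: 0.006
gripper_force: 0.0
```

Call:
move_arm(targets="0 0 0.004 0 0 0;0 0 0 0 0 0;0 0 0 0 0 0")

```text
time_s: 67.88
position: [0.639, 0.2072, 0.0752]
tool_rot: [-3.142, 0.0, 1.523]
contact_force: [0.1, -0.7, -1.7]
grip_width: 0.01
gripper_force: 0.0
```

Call:
move_arm(targets="0 0 0.002 0 0 0;0 0 0 0 0 0;0 0 0 0 0 0")

```text
time_s: 68.13
position: [0.639, 0.2072, 0.0742]
tool_rot: [-3.142, 0.0, 1.523]
contact_force: [0.1, 0.3, -0.2]
grip_width: 0.007
gripper_force: 0.0
```

Call:
move_arm(targets="0 0 0.002 0 0 0;0 0 0 0 0 0;0 0 0 0 0 0")

```text
time_s: 68.38
position: [0.6392, 0.2073, 0.0734]
tool_rot: [3.141, -0.0, 1.523]
contact_force: [0.1, 0.3, 0.9]
grip_width: 0.003
gripper_force: 0.3
```

Call:
move_arm(targets="0 0 0.001 0 0 0;0 0 0 0 0 0;0 0 0 0 0 0")

```text
time_s: 68.63
position: [0.6391, 0.2074, 0.0731]
tool_rot: [3.141, -0.0, 1.523]
contact_force: [0.7, 0.5, 3.4]
grip_width: 0.008
gripper_force: 1.7
```

Call:
move_arm(targets="0 0 0.001 0 0 0;0 0 0 0 0 0;0 0 0 0 0 0")

```text
time_s: 68.88
position: [0.6392, 0.2074, 0.0729]
tool_rot: [3.141, -0.0, 1.523]
contact_force: [-1.4, -0.4, 5.3]
grip_width: 0.003
gripper_force: 2.8
```

Call:
move_arm(targets="0 0 -0.02 0 0 0;0 0 -0.06 0 0 0;0 0 -0.07 0 0 0;-0.05 -0.01 0 0 0 0;-0.05 -0.01 0 0 0 0;-0.05 -0.008 0 0 0 0;0 0 0 0 1 0;0 0 0 0 1 0")

```text
time_s: 69.55
position: [0.6214, 0.1324, 0.148]
tool_rot: [3.14, -0.141, 1.524]
contact_force: [-0.4, 0.6, 0.1]
grip_width: 0.005
gripper_force: 0.0
```

Call:
move_arm(targets="0 0 0 0 1 0;0 0 0 0 1 0;0 0 0 0 1 0;0 0 0 0 1 0;0 0 0 0 1 0;0 0 0 0 1 0;0 0 0 0 1 0;0 0 0 0 1 0")

```text
time_s: 70.22
position: [0.6219, 0.1321, 0.1478]
tool_rot: [3.14, -0.701, 1.523]
contact_force: [-0.1, 0.1, -0.1]
grip_width: 0.002
gripper_force: 0.0
```

Call:
move_arm(targets="0 0 0 0 0 0;0 0 0 0 0 0;0 0 0 0 0 0;0 0 0 0 0 0")

```text
time_s: 70.55
position: [0.6213, 0.1346, 0.1485]
tool_rot: [3.139, -0.697, 1.527]
contact_force: [0.2, 0.4, 0.6]
grip_width: 0.004
gripper_force: 0.0
```

```bash
python3 -c "
from h import *
s=ctrl.read_state();print(s['position'],s['tool_rot'],s['joints'])
T=R.from_euler('xyz',[np.pi,0,1.523])*R.from_euler('y',40,degrees=True)
A=EW(.071,-.085,.041);B=EW(.071,-.0215,.041);C=EW(.071,-.0215,.103)
rows(A,0,tilt=T); rows(B,0,tilt=T,start=(A,T)); rows(C,0,tilt=T,start=(B,T))
a,s=snap('wrist','w22.png')
for x in outline_of('wrist','lever')[:2]:
    m=x['mask'].astype(np.uint8);ct=max(cv2.findContours(m,0,2)[0],key=cv2.contourArea);print(x['confidence'],cv2.boundingRect(ct),x['location'])
print(proj('wrist',[EW(.071,-.016,.065),EW(.088,-.020,.057),EW(.088,-.012,.073),EW(-.019,-.016,.065)],s))
"
```

```text
[0.62132526 0.13455096 0.14849963] [ 3.13932761 -0.6966731   1.5271452 ] [ 0.87484397  0.96574271 -1.15435452  1.7323052   0.21078561  0.83782811
 -0.19427924]
n 3 shift/row [-0.043   0.      0.0575] turn/row [-0.002  0.007  0.015] total shift [-1.290e-01  1.000e-04  1.724e-01] total turn [-0.006  0.021  0.046]
n 2 shift/row [0.0486 0.     0.0408] turn/row [0. 0. 0.] total shift [0.0973 0.     0.0816] total turn [0. 0. 0.]
n 2 shift/row [ 0.0399  0.     -0.0475] turn/row [0. 0. 0.] total shift [ 0.0797  0.     -0.095 ] total turn [0. 0. 0.]
0.98 (169, 190, 127, 29) [239.5, 195.1]
[[277.61970845 200.62503748]
 [296.30960881 208.57023151]
 [297.13114599 192.53649916]
 [177.10479097 200.2130204 ]]
```

Call:
move_arm(targets="-0.043 0 0.05 0 0 0.045;-0.043 0 0.05 0 0 0;-0.043 0 0.05 0 0 0;0 0 0.02 0 0 0;0 0 0 0 0 0;0 0 0 0 0 0;0 0 0 0 0 0;0 0 0 0 0 0")

```text
time_s: 71.32
position: [0.623, 0.1386, 0.0432]
tool_rot: [3.14, -0.698, 1.522]
contact_force: [-0.2, 0.1, -0.1]
grip_width: 0.007
gripper_force: 0.0
```

```bash
python3 -c "
from h import *
s=ctrl.read_state();print(s['position'],s['tool_rot'],s['contact_force'])
T=R.from_euler('xyz',s['tool_rot'])
rows(EW(.071,-.085,.041),0,tilt=T)
rows(EW(.071,-.0215,.041),0,tilt=T)
"
```

```text
[0.62298515 0.13862771 0.04317736] [ 3.13965386 -0.69810639  1.52225064] [-0.20509761  0.10616049 -0.10022554]
n 1 shift/row [-0.0002 -0.0025  0.0055] turn/row [0. 0. 0.] total shift [-0.0002 -0.0025  0.0055] total turn [0. 0. 0.]
n 2 shift/row [ 0.0486 -0.0013  0.0436] turn/row [0. 0. 0.] total shift [ 0.0971 -0.0027  0.0872] total turn [0. 0. 0.]
```

Slide under the paddle, then lift in steps.

Call:
move_arm(targets="0 -0.0027 0.0045 0 0 0;0.025 0 0.021 0 0 0;0.025 0 0.021 0 0 0;0.025 0 0.021 0 0 0;0.022 0 0.0185 0 0 0;0 0 0 0 0 0;0 0 0 0 0 0;0 0 0 0 0 0")

```text
time_s: 71.98
position: [0.6239, 0.2017, 0.039]
tool_rot: [-3.14, -0.697, 1.519]
contact_force: [-0.4, 0.4, -0.8]
grip_width: 0.006
gripper_force: 0.0
```

Call:
move_arm(targets="0.0064 0 -0.0076 0 0 0;0.0064 0 -0.0076 0 0 0;0.0064 0 -0.0076 0 0 0;0 0 0 0 0 0;0 0 0 0 0 0")

```text
time_s: 72.4
position: [0.6241, 0.2023, 0.0543]
tool_rot: [-3.14, -0.698, 1.519]
contact_force: [-0.5, -0.6, 0.3]
grip_width: 0.009
gripper_force: 0.1
```

```bash
python3 -c "
from h import *
a,s=snap('side','s23.png');print(s['position'],s['tool_rot'],s['contact_force'])
for x in outline_of('side','lever')[:2]:
    m=x['mask'].astype(np.uint8);ct=max(cv2.findContours(m,0,2)[0],key=cv2.contourArea);print(x['confidence'],cv2.boundingRect(ct),x['location'])
for th in(.7,.5,.3,.15,0): print(th,[proj('side',EW(-.019+r*np.cos(th),-.016,.065+r*np.sin(th))).round().tolist()[0] for r in(0,.09,.107)])
"
```

```text
[0.62408036 0.2022859  0.05432279] [-3.14030674 -0.69775683  1.51891388] [-0.46130475 -0.57247444  0.25580124]
0.7 [[238.0, 197.0], [263.0, 175.0], [268.0, 170.0]]
0.5 [[238.0, 197.0], [267.0, 179.0], [273.0, 175.0]]
0.3 [[238.0, 197.0], [270.0, 183.0], [276.0, 181.0]]
0.15 [[238.0, 197.0], [271.0, 187.0], [278.0, 185.0]]
0 [[238.0, 197.0], [272.0, 191.0], [278.0, 190.0]]
```

Call:
move_arm(targets="0.009 0 -0.0107 0 0 0;0.009 0 -0.0107 0 0 0;0.009 0 -0.0107 0 0 0;0.009 0 -0.0107 0 0 0;0.009 0 -0.0107 0 0 0;0.009 0 -0.0107 0 0 0;0.009 0 -0.0107 0 0 0;0 0 0 0 0 0")

```text
time_s: 73.17
position: [0.6245, 0.2033, 0.1048]
tool_rot: [3.141, -0.698, 1.521]
contact_force: [0.1, -1.2, -0.2]
grip_width: 0.006
gripper_force: 0.5
```

Call:
move_arm(targets="0 0 0 0 0 0;0 0 0 0 0 0")

```text
time_s: 73.33
position: [0.6239, 0.2033, 0.1031]
tool_rot: [-3.14, -0.699, 1.519]
contact_force: [0.2, 0.1, -0.2]
grip_width: 0.005
gripper_force: 0.1
```

```bash
python3 -c "
from h import *
for c in('side','wrist'):
  a,s=snap(c,c+'24.png');print(s['position'],s['tool_rot'],s['contact_force'])
  for x in outline_of(c,'lever')[:2]:
    m=x['mask'].astype(np.uint8);ct=max(cv2.findContours(m,0,2)[0],key=cv2.contourArea);print(c,x['confidence'],cv2.boundingRect(ct),x['location'])
  for th in(.8,.65,.5,.3,0): print(th,[proj(c,EW(-.019+r*np.cos(th),-.016,.065+r*np.sin(th)),s).round().tolist()[0] for r in(0,.09,.107)])
"
```

```text
[0.62388841 0.20325131 0.10309482] [-3.13985936 -0.69851118  1.51930623] [ 0.20925989  0.08319406 -0.16130847]
0.8 [[238.0, 197.0], [261.0, 173.0], [265.0, 168.0]]
0.65 [[238.0, 197.0], [264.0, 175.0], [269.0, 171.0]]
0.5 [[238.0, 197.0], [267.0, 179.0], [273.0, 175.0]]
0.3 [[238.0, 197.0], [270.0, 183.0], [276.0, 181.0]]
0 [[238.0, 197.0], [272.0, 191.0], [278.0, 190.0]]
[0.62353579 0.2033242  0.10268377] [-3.13880318 -0.69856084  1.5189363 ] [-0.83354224 -0.24506104 -0.39677605]
wrist 0.89 (198, 215, 83, 25) [242.8, 231.8]
0.8 [[145.0, 263.0], [222.0, 227.0], [244.0, 217.0]]
0.65 [[145.0, 263.0], [243.0, 235.0], [269.0, 227.0]]
0.5 [[145.0, 263.0], [259.0, 242.0], [287.0, 237.0]]
0.3 [[145.0, 263.0], [272.0, 251.0], [300.0, 248.0]]
0 [[145.0, 263.0], [279.0, 263.0], [305.0, 263.0]]
```

Call:
move_arm(targets="0.004 0 -0.0046 0 0 0;0.0025 0 -0.003 0 0 0;0 0 0 0 0 0;0 0 0 0 0 0;-0.01 0 -0.008 0 0 0;-0.025 0 -0.021 0 0 0;-0.04 0 -0.034 0 0 0;-0.05 0 -0.042 0 0 0")

```text
time_s: 74.2
position: [0.6186, 0.1232, 0.1087]
tool_rot: [-3.14, -0.7, 1.524]
contact_force: [0.6, -0.6, -0.3]
grip_width: 0.005
gripper_force: 0.0
```

Call:
move_arm(targets="-0.05 0 -0.042 0 0 0;0.02 0 -0.06 0 0 0;0.02 0 -0.06 0 0 0;0.02 0 -0.06 0 0 0;0 0 0 0 -1 0;0 0 0 0 -1 0;0 0 0 0 -1 0;0 0 0 0 -1 0")

```text
time_s: 74.87
position: [0.6167, 0.0533, 0.1968]
tool_rot: [-3.141, -0.416, 1.519]
contact_force: [0.6, 0.1, -1.4]
grip_width: 0.007
gripper_force: 0.0
```

Call:
move_arm(targets="0 0 0 0 -1 0;0 0 0 0 -1 0;0 0 0 0 -1 0;0 0 0 0 -1 0;0 0 0 0 -1 0;0 0 0 0 -1 0;0 0 0 0 0 0;0 0 0 0 0 0")

```text
time_s: 75.53
position: [0.6161, 0.0562, 0.1965]
tool_rot: [-3.14, -0.002, 1.524]
contact_force: [-0.6, 0.1, 0.1]
grip_width: 0.004
gripper_force: 0.0
```

```bash
python3 -c "
from h import *
for c in('side','wrist','top'):
  a,s=snap(c,c+'25.png');print(s['position'],s['tool_rot'])
  for x in outline_of(c,'lever')[:2]:
    m=x['mask'].astype(np.uint8);ct=max(cv2.findContours(m,0,2)[0],key=cv2.contourArea);print(c,x['confidence'],cv2.boundingRect(ct),x['location'],cv2.minAreaRect(ct))
  for th in(.8,.65,.5,.3,0): print(th,[proj(c,EW(-.019+r*np.cos(th),-.016,.065+r*np.sin(th)),s).round().tolist()[0] for r in(0,.09,.107)])
  for n in('block0','lid','mass_a','glue_jar','pencil_cup'):
   for x in outline_of(c,n)[:3]: print(c,n,round(x['confidence'],2),x['location'],x['mask'].sum())
  print([proj(c,EW(-.093+.062*i,-.046,.032),s).round().tolist() for i in(2,3)])
"
```

```text
[0.61611668 0.05617732 0.19646652] [-3.14005213e+00 -1.70832979e-03  1.52438903e+00]
side 0.5 (240, 172, 30, 22) [256.7, 186.3] ((256.3536682128906, 185.3170623779297), (10.619816780090332, 35.13909912109375), 51.34019470214844)
0.8 [[238.0, 197.0], [261.0, 173.0], [265.0, 168.0]]
0.65 [[238.0, 197.0], [264.0, 175.0], [269.0, 171.0]]
0.5 [[238.0, 197.0], [267.0, 179.0], [273.0, 175.0]]
0.3 [[238.0, 197.0], [270.0, 183.0], [276.0, 181.0]]
0 [[238.0, 197.0], [272.0, 191.0], [278.0, 190.0]]
side block0 0.73 [258.9, 212.0] 336
side block0 0.69 [282.4, 209.5] 330
side lid 0.83 [334.9, 403.7] 5891
side mass_a 0.94 [274.1, 277.2] 630
side mass_a 0.85 [387.4, 290.0] 1046
side mass_a 0.56 [214.7, 281.9] 522
side glue_jar 0.97 [356.1, 249.4] 595
side glue_jar 0.48 [258.1, 181.3] 186
side pencil_cup 0.62 [373.6, 258.2] 1172
[[[260.0, 210.0]], [[283.0, 206.0]]]
[0.61630957 0.05258962 0.19564754] [-3.13888495e+00 -4.83212806e-04  1.51831213e+00]
wrist 0.95 (163, 0, 84, 24) [212.6, 8.4] ((204.5, 11.5), (23.0, 83.0), 90.0)
0.8 [[172.0, 21.0], [236.0, -14.0], [252.0, -22.0]]
0.65 [[172.0, 21.0], [25
[... 442 characters left out ...]
61630878 0.05413231 0.19608151] [-3.13964701e+00 -1.19457456e-04  1.52068260e+00]
0.8 [[185.0, 226.0], [180.0, 193.0], [179.0, 186.0]]
0.65 [[185.0, 226.0], [182.0, 188.0], [181.0, 181.0]]
0.5 [[185.0, 226.0], [183.0, 185.0], [183.0, 177.0]]
0.3 [[185.0, 226.0], [185.0, 182.0], [185.0, 173.0]]
0 [[185.0, 226.0], [188.0, 181.0], [189.0, 173.0]]
top block0 0.57 [199.9, 205.5] 502
top block0 0.47 [188.7, 172.5] 139
top block0 0.35 [150.5, 234.5] 26614
top lid 0.71 [395.3, 214.8] 7933
top lid 0.66 [171.9, 230.0] 1019
top lid 0.63 [465.5, 226.3] 7800
top mass_a 0.63 [377.0, 115.4] 787
top glue_jar 0.84 [302.7, 114.1] 406
top pencil_cup 0.64 [349.8, 107.9] 1326
[[[204.0, 202.0]], [[206.0, 173.0]]]
```

```bash
python3 -c "
from h import *
s=ctrl.read_state()
for x in outline_of('side','lever')[:1]:
    ys,xs=np.where(x['mask']); 
    for c in range(240,271,3): print(c,ys[xs==c].min() if (xs==c).any() else None,ys[xs==c].max() if (xs==c).any() else None,end=' | ')
print()
g=cv2.imread('pics/side25.png',0)
for r in range(166,200,2): print(r,' '.join('%3d'%v for v in g[r,236:284:2]))
for th in(0.75,.7,.65,.6,.55,.5):
    P=[EW(-.019+r*np.cos(th)-h*np.sin(th),-.016+y,.065+r*np.sin(th)+h*np.cos(th)) for r in(.073,.107) for h in(-.008,.008) for y in(-.004,.004)]
    q=proj('side',P);print(th,q.min(0).round(1),q.max(0).round(1))
"
```

```text
240 192 193 | 243 190 193 | 246 188 190 | 249 186 188 | 252 183 186 | 255 181 187 | 258 178 189 | 261 175 179 | 264 173 177 | 267 172 175 | 270 None None | 
166  60  86  85  87  82  39  36  63  71  60  72  83  85  84  86  83  69  69  54  55  34  33  33  33
168  47  86  87  86  86  78  87  88  87  74  72  66  64  52  51  49  50  47  46  53  39  33  33  28
170  34  85  85  86  84  86  85  88  85  51  47  46  47  50  46  53  41  52  62  65  39  31  33  31
172  55  86  84  76  67  70  70  88  84  48  48  59  62  56  36  29  28  60 117 105  42  32  47  52
174  77  65  62  62  65  67  70  83  87  95  95 102  98  44  31  30  28  82 120 132 117  72  91  89
176  73  90  85 100  93 107 117  82  77 124 123  79  34  30  29  34  92 132 103 122 111  75  89  87
178  65 115 126 129 117 136 133  94  84 134 129  40  26  26  49 113 128 123 125 131 127  77  89  88
180  70 112 137 132 131 131 114 122 104  89  48  28  46  81 124 122 133 100  97  82  65  70  85  87
182  75  86 114 125 133 107 134 132  93  32  28  53  84  91  68  66  59  67  68  68  71  73  87  89
184  68  98 132 133 127  86 100  49  32  28
[... 249 characters left out ...]
 76  77
190  74  78  66  42  29  30  46  72  68  71  67  77  75  72  70  73  73  63  71  76 115  99 129 131
192  78  55  34  32  34  69  69  73  73  71  63  70  75  79  96 117 125 126 133 135 133 120 133 135
194  38  63  48  48  66  71  71  85 117 121 120 133 137 136 115 136 136 136 123 119 119 106 112 127
196  62  76  72  73 120 138 139 114 139 138 134 121 133 116 115 112 124 133 111 138 125 132 132 129
198  62  77  76  73 103 136 134 109 122 116 124 107 124 122 100  77  74  62  56 118 133 131 130 127
0.75 [255.  166.8] [269.2 180.5]
0.7 [256.1 167.8] [270.5 181.2]
0.65 [257.1 168.8] [271.7 182.1]
0.6 [258.1 169.9] [272.8 182.9]
0.55 [259. 171.] [273.8 183.8]
0.5 [259.9 172.2] [274.7 184.8]
```

```bash
python3 -c "
from h import *
s=dict(position=[0.62353579,0.2033242,0.10268377],tool_rot=[-3.13880318,-0.69856084,1.5189363])
sn=ctrl.read_state(); print(sn['position'])
def box(c,th,st):
    P=[EW(-.019+r*np.cos(th)-h*np.sin(th),-.016+y,.065+r*np.sin(th)+h*np.cos(th)) for r in(.073,.107) for h in(-.008,.008) for y in(-.004,.004)]
    q=proj(c,P,st);return q.min(0).round(1),q.max(0).round(1)
for th in(.8,.7,.65,.6,.55,.5,.45): print(th,'w24',box('wrist',th,s))
g=cv2.imread('pics/wrist24.png',0)
for r in range(208,244,3): print(r,' '.join('%3d'%v for v in g[r,190:300:4]))
"
```

```text
[0.61626485 0.05420654 0.19605797]
0.8 w24 (array([187.8, 204.4]), array([257.9, 247.7]))
0.7 w24 (array([201.2, 211.4]), array([272.7, 251.1]))
0.65 w24 (array([207.4, 214.9]), array([279. , 252.7]))
0.6 w24 (array([213.1, 218.4]), array([284.6, 254.4]))
0.55 w24 (array([218.5, 221.8]), array([289.4, 256.1]))
0.5 w24 (array([223.5, 225.2]), array([293.5, 257.7]))
0.45 w24 (array([228.1, 228.5]), array([297. , 259.4]))
208 129 127 128 127 129 125 123 125  86 125 124 124 127 123 114 123 126 127 124 113 121 123 122 126 124  91 125 127
211  90  87  87  90  87  86  87  88  73  90  92  90  94  95  94  91  93  91  93  85  89  89  93  91  91  95  90  90
214 129 129 237 176 239 238 239 239 144 239 239 239 239 238 226 239 237 238 222 214 237 237 237 237 237 139 235 235
217 129 127 237 238 239 239 239 239 155 240 240 241 239 239 239 227 105  32  36  31 191 239 238 238 238 168 238 236
220 125 129 111 241 240 241 241 240 167 241 240 241 239 202  32  38  35  35  47  35  29  73 238 238 236 166 236 234
223 127 125  91 239 241 240 241 241 188 242 226  70  31  31  34  30  33  25  38  39  27  28  77 239 238 171 239 238
226 131 130  75 225 243 243 243 241 104  32  37  39  33  40  34  32  32  31  27  22  25  29  30 241 241 165 242 240
229 131 132  63 131 243 243 243  32  33  32  38  33  35  32  24  28  31  22  26  20  28  26  33 241 241 155 240 240
232  97  99  60  88 178 168 123  36  34  31  34  31  28  26  30  21  16  22  22  21  27  20  16 176 175 151 176 173
235 124 128  90 101  33  36  35  34  30  31  24  25  14  17  22  20  20  15  21  25  25 106 241 242 241 176 240 239
238 107  35  34  38  30  32  29  27  25  17  16  21  18  12  19  18  15  16 129 161 119 232 242 240 219 185 242 242
241  49  48  47  49  51  51  48  51  49  49  50  45  43  48  48  53  49  49  50  50 121  58 150  48 196  51  47  50
```

```bash
python3 -c "
from h import *
print(ctrl.finish_job())"
```

```text
the job is handed in; nothing more can be done
None
```

The job is handed in: the lid is lying lug side up beside the tub, and both blocks from the tub are seated in nests 2 and 3. The head is wound down to about 30 mm, by contact probing and wheel angle. The lever is folded up to about 0.7 rad, estimated from the camera images.

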